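Empty the caps into the wash basket and pin it shut

ROBOT

A 6-joint arm with a two-finger parallel gripper is mounted at the origin on the work surface. World frame = base frame: x ahead of the robot, y to its left, z up, the work surface at z = 0. Lengths are in m, angles in rad, forces in N, time in s.
With the tool pointing down it reaches from about 0.35 to 0.975 m from the base axis. Payload 4.9 kg.
Tool frame: the origin (TCP) lies midway between the tips of the shut fingers; the grasp point (between the pads) lies 19 mm behind it (ctrl.hold_point_z is the distance from the TCP to the grasp point, in m); z points along the fingers, y is the line along which they close (so a half turn about z gives the same grasp; the last joint's range is limited). The gripper opens to 85 mm and grips with 20 to 120 N. Pads are 22 mm wide; open, the fingers measure 114 mm over their backs; the gripper's body (76 mm by 85 mm) begins 54 mm behind the grasp point. The pads swing forward as they close: fully open they stand 13 mm farther back than shut.
Start: joints at [-1.389, 0.053, 1.613, -0, 1.476, -0.119], TCP at [0.185, -0.597, 0.231] pointing down, gripper open.
Joint ranges: [-3.01, 3.01], [-1.01, 2.22], [0.06, 2.58], [-1.02, 4.17], [0.09, 2.62], [-3.14, 3.14]. Speed limits (rad/s): [2.57, 2.57, 3.14, 3.14, 3.14, 3.14].

INTERFACE

Orientations are given as a rotation vector (axis times angle).
In Python, from station import status, viewer, finish_job, ctrl gives the robot as it stands.
- The arm moves only by the shell command python3 -m jog 'ROWS' [FORCE]. ROWS is JSON, a list of rows, each a list of 7 numbers: the turn, a rotation vector about the tool's x, y, z each as a share of 5 degrees, from -1 to 1, then the shift along the tool's x, y, z each as a share of 30 mm, from -1 to 1, then the opening, from -1 (shut) to 1 (fully open). A call has 1 to 5 rows; each row shifts and turns the commanded pose from where the row before left it, along the tool's axes as they then stand; what a row does not reach is not made up. A row lasts 1/8 s, in which the tool goes at most 62.5 mm and 10.7 degrees, less where a joint would pass 70% of its speed; a pose out of reach is approached as far as the arm can. A call with a number of a shift or a turn outside -1 to 1 is refused whole. A call with a gripper value outside its range is refused whole. The fingers move at their own pace and stop on an object; FORCE is the grip in N (left out, the last holds). Time passes only in rows, so rows that do not move let the fingers close. It gives the time, the measured TCP pose, the force, the opening and the grip force at its end, in the units of the state.
- status.get_obs(): the state, without advancing time (a new reading comes with each control period).
- viewer.get_image(name): name is "side" or "top" or "wrist"; returns a dict with "img" (480x640x3 uint8, red, green, blue), "fovy" (degrees; the focal length in pixels is half the picture's height over the tangent of half this angle, whatever the lens; pixels are square), "cx", "cy" (the principal point, pixels), "rvec" (rotation vector, rad) and "tvec" (3), from world to camera coordinates, as OpenCV has them. Camera axes: x right, y down, z forward; pixel columns grow to the right and rows downward; lengths in m; the calibration is good to about 2 mm. A picture is of the moment at which its call begins. There is no depth.
- finish_job(): hands the job in; it is judged then, once.
The state is a dict: "t": time; "q": joint angles; "dq": joint speeds; "effort": joint torques, N m; "tool_pos": TCP position; "tool_rot": TCP orientation; "contact_force": force on the tool from outside, world axes, zero at the start; "wrist_torque": the same for the moment, N m; "opening": finger opening in m; "grip_force": force on a finger pad.
Only numpy, scipy, OpenCV 4.12 (cv2) and the standard library are available. Lean on these libraries where they do the work, as an engineer would, in place of code of your own. Each camera call takes 0.05 s, during which the arm holds its last target. There are 200 camera calls.

TASK

Take the white handled dish by its handle from under the lamp, tip its four red caps out into the steel wash basket, and stand the empty dish upright on the blue mat again. Then shut the basket's lid and push the orange-handled pin down through the lid's yellow tab and the basket's tab below it until its collar rests on the lid's tab. Do not knock the lamp, and leave everything else on the bench where it is.

Things in the scene. Friction and masses are not known exactly. Their poses are not given: they have to be found in the camera images.
- casserole: white porcelain dish holding the four caps at first. Bowl 60 tall, outside diameter 80 at the foot, 124 at the rim, wall 4, floor 5. Handle: level bar 16 wide, 22 tall, along the dish's -x from 60 to 135 from the bowl's axis, its middle 50 above the foot. Origin: centre of the underside, z up, handle towards -x. About 0.2 kg
- grip (a point): point in the middle of the casserole's handle, 100 from the bowl's axis and 50 above its foot
- mat: blue bench mat, fixed, 280 (x) x 360 (y), 3 thick; origin: centre of its underside. The casserole starts on its +y half, the -y half is clear
- lamp: fixed bench lamp at the mat's +x side: level aluminium bar 50 (x) x 290 (y), underside 198 and top 222 above the table, along the lamp's y from 70 to -220, straight above the dish's handle, so a vertical gripper does not fit there; post 18 thick at y = 50 on a base 100 across. Origin: on the table under the bar's centreline (x = 0)
- basket: fixed stainless open basket 180 (x) x 170 (y) x 70 tall, walls and floor 4 thick; origin: centre of the underside; hasp on its -x side, lid hinge on +x. Hasp: level tab 44 x 44, 6 thick, on the -x wall, top 58 above the table, with a through hole of 14 diameter 112 from the basket's centre
- eye (a point): centre of the hole in the basket's hasp tab, at the tab's top face, 58 above the table
- lid_hinge (a point): middle of the lid's hinge axis (along the basket's y), 94 from the basket's centre towards +x, 75 above the table
- lid (a joint): angle of the clear steel-framed lid (rad): 0 shut, 1.57 upright, at most 1.95. Plate 186 x 170, 6 thick; yellow tab 44 wide reaching 228 from the hinge, through hole of 14 diameter 206 from it; shut, the tab's top is 78 above the table, its hole straight above the hasp's. Stays put near upright; falls shut once below about 1.2
- lid_edge (a point): middle of the lid's free edge where the yellow tab begins, 186 from the hinge; moves with the lid
- pin: lock pin standing in its holder: steel shaft 8 diameter, 46 long, tapered tip; then a collar 26 diameter, 5 thick; then an orange grip 32 (x) x 16 (y) x 42 tall, from 51 to 93 above the tip. Origin: the tip, z up towards the grip. Mass 0.06 kg
- pin_grip (a point): centre of the pin's orange grip, 72 above the tip
- holder: fixed grey block 70 x 70 x 55 tall with the hole the pin stands in, origin: centre of its underside; the pin's tip stands 9 above the table
- cap0: red plastic bottle cap with a white spot, 25 diameter, 20 tall, 12 g; origin: centre of its underside
- cap1: red plastic bottle cap with a white spot, 25 diameter, 20 tall, 12 g; origin: centre of its underside
- cap2: red plastic bottle cap with a white spot, 25 diameter, 20 tall, 12 g; origin: centre of its underside
- cap3: red plastic bottle cap with a white spot, 25 diameter, 20 tall, 12 g; origin: centre of its underside
- mouse: black computer mouse 105 x 60 x 30, a bystander; origin at its underside
- bottle_white: small white jar, 40 across, 75 tall, a bystander; origin at its underside
- bottle_amber: amber glass bottle, 48 across, 95 tall, a bystander; origin at its underside
- pipette: white and black hand pipette lying down, 275 long, 28 thick, a bystander; origin at its underside
- phone: mobile phone lying flat 72 x 148 x 10, a bystander; origin at its underside
Things that resemble listed ones, but are neither listed nor needed, are in the scene too. Several things have the shape of the pin; the one meant has the colours described above.

How it is judged:
By the outcome, as a careful person would: the job done as asked, in the order asked, and still so for the second after the job is handed in, with the robot touching nothing.
It also fails if it takes over 72 s, if anything falls off the work surface, if the arm or the gripper's body presses on something with over 40 N, if the wrist force passes 120 N, or if a joint passes its speed limit or range.

## Working session

There is one attempt and no reset: what is moved stays moved. The work goes in short steps, Python scripts to look and compute and a shell command to move; the robot and the scene stay as the last step left them, time stands still between calls to the robot, and variables do not carry over. Pictures are saved under pics/ and viewed, at most 10 in all, crops included, and the job is handed in when it is done.

```bash
mkdir -p pics; ls; cat > h.py <<'E'
import numpy as np, cv2
from scipy.spatial.transform import Rotation as R
from station import status, viewer, finish_job, ctrl
def cam(n):
    d=viewer.get_image(n); f=240/np.tan(np.radians(d["fovy"])/2)
    d["K"]=np.array([[f,0,d["cx"]],[0,f,d["cy"]],[0,0,1.]]); d["Rm"]=R.from_rotvec(d["rvec"]).as_matrix(); d["t"]=np.array(d["tvec"]); return d
def save(d,fn): cv2.imwrite("pics/"+fn,d["img"][:,:,::-1])
def proj(d,p):
    c=d["Rm"]@np.array(p)+d["t"]; u=d["K"]@c; return u[:2]/u[2]
def ray(d,uv):
    o=-d["Rm"].T@d["t"]; v=d["Rm"].T@np.linalg.inv(d["K"])@np.array([uv[0],uv[1],1.]); return o,v/np.linalg.norm(v)
def atz(d,uv,z):
    o,v=ray(d,uv); return o+v*(z-o[2])/v[2]
def tri(rs):
    A=np.zeros((3,3));b=np.zeros(3)
    for o,v in rs: M=np.eye(3)-np.outer(v,v);A+=M;b+=M@o
    return np.linalg.solve(A,b)
E
python3 - <<'E'
from h import *
import pickle
D={}
for n in("top","side","wrist"):
    d=cam(n);D[n]=d;save(d,n+"0.png");print(n,d["fovy"],d["cx"],d["cy"],-d["Rm"].T@d["t"])
pickle.dump(D,open("D0.pkl","wb"))
o=status.get_obs();print(o)
E
```

```text
pics
top 47.808719004634334 320.18772607030047 239.51254054140583 [ 0.34201053 -0.03999509  1.69022034]
side 42.94550889988729 309.30232117771413 238.86970826263794 [ 0.48695643 -0.91675683  1.2068727 ]
wrist 58.57471473911975 323.0041296940963 240.17523901078374 [ 0.25772026 -0.57567365  0.37276862]
{'t': 0.15, 'q': array([-1.38904935e+00,  5.32239540e-02,  1.61398742e+00,  1.25480452e-05,
        1.47599121e+00, -1.19018118e-01]), 'dq': array([ 0.00084519, -0.00227195, -0.00330653, -0.00079196,  0.00168929,
        0.00197032]), 'effort': array([-5.72688759e-05, -3.94240594e+01, -3.70722663e+01, -2.36546421e-04,
        4.60305004e-03,  2.04856906e-05]), 'tool_pos': array([ 0.18506116, -0.59646344,  0.23032854]), 'tool_rot': array([-3.10454505e+00, -4.70419027e-01,  5.96623371e-05]), 'contact_force': array([-0.40877246, -0.0203925 , -0.12129009]), 'wrist_torque': array([-0.03752047,  0.0092489 , -0.02408766]), 'grip_force': 0.0, 'opening': 0.0850434380539934}
```

View pics/top0.png

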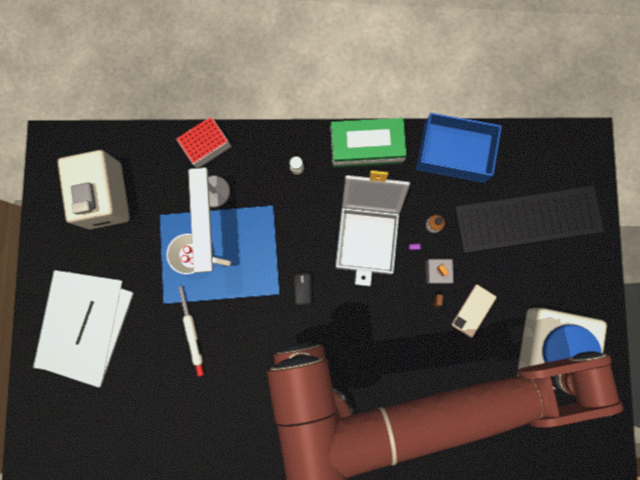

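View pics/side0.png

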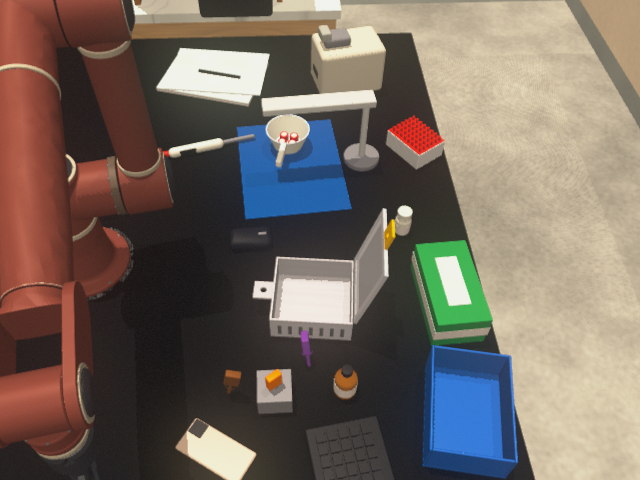

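Top view: the dish is at (187,252) with its handle to (230,263), the lamp bar at (201,220), and the basket at (367,240) with its hasp hole at (363,278). Candidates for the pin:
- orange grip in the grey holder, top (443,269) / side (274,380)
- brown block, top (439,300) / side (232,380)
- purple one, top (415,246) / side (305,345)

The orange one in the holder matches the description. I'll check it in a close crop.

```bash
python3 - <<'E'
from h import *
import pickle
D=pickle.load(open("D0.pkl","rb"))
def crop(n,x,y,w,h): 
    return cv2.resize(D[n]["img"][y:y+h,x:x+w,::-1],(400,300),interpolation=cv2.INTER_CUBIC)
a=crop("top",155,165,133,100);a=crop("top",150,200,133,100)
b=crop("top",325,165,160,120);c=crop("side",230,90,160,120);d=crop("side",220,280,160,120)
cv2.imwrite("pics/m1.png",np.vstack([np.hstack([a,b]),np.hstack([c,d])]))
print([x for x in dir(ctrl) if x[0]!='_'])
E
```

```text
['MotionError', 'hold_point_z']
```

View pics/m1.png

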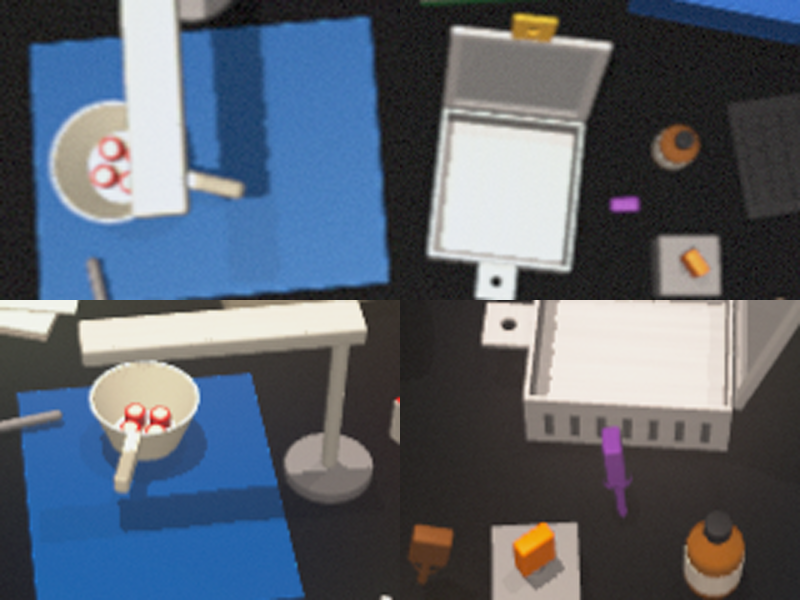

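The orange grip in the grey holder is the pin, at crop (694,262) in the top panel and (533,548) in the side panel. The brown and purple ones are decoys standing free on the bench. Now I'll measure.

```bash
python3 - <<'E'
from h import *
import pickle
D=pickle.load(open("D0.pkl","rb"));T,S=D["top"],D["side"]
np.set_printoptions(precision=4,suppress=True)
A=lambda x,y:(150+(x+.5)/3-.5,200+(y+.5)/3-.5)
B=lambda x,y:(325+(x-400+.5)/2.5-.5,165+(y+.5)/2.5-.5)
C=lambda x,y:(230+(x+.5)/2.5-.5,90+(y-300+.5)/2.5-.5)
Dd=lambda x,y:(220+(x-400+.5)/2.5-.5,280+(y-300+.5)/2.5-.5)
def both(n,a,b,z):
    print(n,"tri",tri([ray(T,a),ray(S,b)]),"top@z",atz(T,a,z),"side@z",atz(S,b,z))
both("handle end top",A(241,187),C(127,464),.064)
both("rim centre",A(112,161),C(145,397),.063)
both("hasp hole",B(496,281),Dd(509,324),.058)
both("pin grip top",B(699,260),Dd(533,537),.102)
for p in [(445,108),(584,118),(570,271),(430,255)]: print("rim corner",atz(T,B(*p),.07))
for p in [(122,0),(181,0),(187,212),(135,216)]: print("lamp",atz(T,A(*p),.222))
for p in [(80,349),(367,328),(80,322),(84,364),(366,345)]: print("lamp side",atz(S,C(*p),.222))
for p in [(31,45),(371,17),(388,282)]: print("mat",atz(T,A(*p),.003))
for p in [(658,236),(720,236),(720,295),(656,295)]: print("holder",atz(T,B(*p),.055))
print("lid tab end",tri([ray(T,B(536,15)),ray(S,(391,220))]))
print(R.from_rotvec(status.get_obs()['tool_rot']).as_matrix())
W=D["wrist"]; print("wristcam axes",W["Rm"])
E
```

```text
handle end top tri [0.4824 0.2551 0.0936] top@z [0.4817 0.2602 0.064 ] side@z [0.4855 0.287  0.064 ]
rim centre tri [0.508  0.3908 0.0669] top@z [0.5081 0.3918 0.063 ] side@z [0.5083 0.3953 0.063 ]
hasp hole tri [ 0.4363 -0.1413  0.0592] top@z [ 0.4365 -0.1414  0.058 ] side@z [ 0.4361 -0.1405  0.058 ]
pin grip top tri [ 0.457  -0.3752  0.1074] top@z [ 0.4586 -0.3761  0.102 ] side@z [ 0.4556 -0.3727  0.102 ]
rim corner [ 0.6458 -0.0806  0.07  ]
rim corner [ 0.6332 -0.2489  0.07  ]
rim corner [ 0.4478 -0.229   0.07  ]
rim corner [ 0.4669 -0.0619  0.07  ]
lamp [0.6414 0.3451 0.222 ]
lamp [0.6412 0.2904 0.222 ]
lamp [0.4454 0.2797 0.222 ]
lamp [0.4417 0.327  0.222 ]
lamp side [0.443  0.2871 0.222 ]
lamp side [0.7329 0.3079 0.222 ]
lamp side [0.4433 0.3293 0.222 ]
lamp side [0.4469 0.2641 0.222 ]
lamp side [0.7286 0.2814 0.222 ]
mat [0.6377 0.4978 0.003 ]
mat [0.6671 0.1376 0.003 ]
mat [0.3882 0.1166 0.003 ]
holder [ 0.4911 -0.3375  0.055 ]
holder [ 0.491  -0.4122  0.055 ]
holder [ 0.4199 -0.41    0.055 ]
holder [ 0.4199 -0.3334  0.055 ]
lid tab end [ 0.6946 -0.1689  0.3197]
[[ 0.9551  0.2962 -0.0003]
 [ 0.2962 -0.9551  0.0016]
 [ 0.0002 -0.0016 -1.    ]]
wristcam axes [[ 0.2965 -0.955  -0.002 ]
 [-0.9129 -0.284   0.2932]
 [-0.2806 -0.0851 -0.956 ]]
```

```bash
python3 -m jog '[[0,0,0,0.4,-0.4,-1,1],[0,0,0,0.9,-0.95,-1,1],[0,0,0,0.9,-0.95,-1,1],[0,0,0,0.9,-0.95,-1,1],[0,0,0,0.9,-0.95,0,1]]'
python3 - <<'E'
from h import *
o=status.get_obs();print(o['q'],o['tool_pos'],o['tool_rot'])
E
python3 -m jog '[[0,0,0,0.9,-0.95,0,1],[0,0,0,0.9,-0.95,0,1],[0,0,0,0.9,-0.95,0,1],[0,0,0,0.9,-0.95,0,1],[0,0,0,0.9,-0.95,0,1]]'
python3 -m jog '[[0,0,0,0.9,-0.95,0,1],[0,0,0,0.9,-0.95,0,1],[0,0,0,0.9,-0.95,0,1],[0,0,0,0,0,0,1]]'
python3 - <<'E'
from h import *
o=status.get_obs();print(o['q'],o['tool_pos'],o['tool_rot'])
E
```

```text
t: 0.78
tool_pos: [0.2633, -0.4407, 0.3547]
tool_rot: [3.101, 0.47, 0.002]
contact_force: [1.3, -0.3, -0.8]
opening: 0.0855
grip_force: 0.0
[-1.17746650e+00 -2.62713542e-01  1.70314175e+00  1.48160939e-04
  1.69566796e+00  9.26974375e-02] [ 0.26325754 -0.44072141  0.35467252] [3.10092224e+00 4.69691405e-01 2.29773131e-03]
t: 1.4
tool_pos: [0.3495, -0.2636, 0.351]
tool_rot: [-3.106, -0.47, 0.0]
contact_force: [0.2, 0.4, 0.4]
opening: 0.0851
grip_force: 0.0
t: 1.9
tool_pos: [0.4017, -0.1575, 0.3511]
tool_rot: [-3.105, -0.477, 0.0]
contact_force: [-0.4, -0.7, 0.5]
opening: 0.0853
grip_force: 0.0
[-5.46537917e-01 -4.67436290e-01  1.86325304e+00  2.44699526e-04
  1.74604646e+00  7.19282032e-01] [ 0.40171978 -0.15745634  0.35109619] [-3.10477365e+00 -4.77213099e-01  8.17440815e-05]
```

```bash
cat >> h.py <<'E'
def fk_R(q): return R.from_euler('z',q[0])*R.from_euler('y',q[1]+q[2])*R.from_euler('z',q[3])*R.from_euler('y',q[4])*R.from_euler('z',q[5])*R.from_euler('z',np.pi/2)
def goal(z,y):
    z=np.array(z,float);z/=np.linalg.norm(z);y=np.array(y,float);y-=z*(y@z);y/=np.linalg.norm(y)
    return R.from_matrix(np.column_stack([np.cross(y,z),y,z]))
def plan(G=None,p=None):
    "turn in units of 5deg rows (tool axes), shift in units of 30mm in tool axes (current, and after the turn)"
    o=status.get_obs();C=R.from_rotvec(o['tool_rot']);P=np.array(o['tool_pos'])
    print("pos",P.round(4),"q",np.round(o['q'],3),"t",round(o['t'],2),"F",np.round(o['contact_force'],1),"open",round(o['opening'],4))
    if G is not None: print("turn/5deg",np.round(np.degrees((C.inv()*G).as_rotvec())/5,2))
    if p is not None:
        d=np.array(p)-P; print("shift now/30mm",np.round(C.inv().apply(d)/.03,2), "after turn",np.round((G or C).inv().apply(d)/.03,2))
E
python3 - <<'E'
from h import *
o=status.get_obs();print((fk_R(o['q']).inv()*R.from_rotvec(o['tool_rot'])).magnitude())
n=np.array([.19,.98,0]);a=np.radians(30)
G=goal(n*np.cos(a)-[0,0,np.sin(a)],[.98,-.19,0]); plan(G,[.45,.05,.30])
E
```

```text
6.33261039801387e-17
pos [ 0.4017 -0.1575  0.3511] q [-0.547 -0.467  1.863  0.     1.746  0.719] t 1.9 F [-0.4 -0.7  0.5] open 0.0853
turn/5deg [  6.41  10.77 -11.13]
shift now/30mm [ 3.61 -6.11  1.71] after turn [2.08 0.26 6.99]
```

```bash
python3 -m jog '[[0.46,0.77,-0.8,0,0,0,1],[0.46,0.77,-0.8,0,0,0,1],[0.46,0.77,-0.8,0,0,0,1],[0.46,0.77,-0.8,0,0,0,1],[0.46,0.77,-0.8,0,0,0,1]]' >/dev/null
python3 - <<'E'
from h import *
plan()
E
python3 -m jog '[[0.46,0.77,-0.8,0,0,0,1],[0.46,0.77,-0.8,0,0,0,1],[0.46,0.77,-0.8,0,0,0,1],[0.46,0.77,-0.8,0,0,0,1],[0.46,0.77,-0.8,0,0,0,1]]' >/dev/null
python3 - <<'E'
from h import *
plan()
E
python3 -m jog '[[0.46,0.77,-0.8,0,0,0,1],[0.46,0.77,-0.8,0,0,0,1],[0.46,0.77,-0.8,0,0,0,1],[0.46,0.77,-0.8,0,0,0,1],[0,0,0,0,0,0,1]]'
python3 - <<'E'
from h import *
n=np.array([.19,.98,0]);a=np.radians(30)
G=goal(n*np.cos(a)-[0,0,np.sin(a)],[.98,-.19,0]); plan(G,[.455,.11,.22])
E
```

```text
pos [ 0.4007 -0.1602  0.3513] q [-0.804 -0.483  1.908  0.389  1.8    0.185] t 2.52 F [-0.4 -0.4 -0.1] open 0.0853
pos [ 0.4007 -0.1603  0.3511] q [-0.957 -0.337  1.895  0.679  1.978 -0.273] t 3.15 F [ 0.5 -0.3  0.1] open 0.0852
t: 3.78
tool_pos: [0.4009, -0.1601, 0.3499]
tool_rot: [-1.757, -1.448, -1.015]
contact_force: [0.6, 0.2, -1.6]
opening: 0.0857
grip_force: 0.0
pos [ 0.4009 -0.1601  0.3499] q [-0.982 -0.154  1.848  0.818  2.153 -0.581] t 3.77 F [ 0.6  0.2 -1.6] open 0.0857
turn/5deg [-0.   -0.02 -0.01]
shift now/30mm [ 0.83  0.06 10.12] after turn [ 0.85  0.06 10.12]
```

```bash
python3 -m jog '[[0,0,0,0.08,0,0.92,1],[0,0,0,0.08,0,0.92,1],[0,0,0,0.08,0,0.92,1],[0,0,0,0.08,0,0.92,1],[0,0,0,0.08,0,0.92,1]]' >/dev/null
python3 - <<'E'
from h import *
plan()
E
python3 -m jog '[[0,0,0,0.08,0,0.92,1],[0,0,0,0.08,0,0.92,1],[0,0,0,0.08,0,0.92,1],[0,0,0,0.08,0,0.92,1],[0,0,0,0.08,0,0.92,1]]' >/dev/null
python3 -m jog '[[0,0,0,0.05,0,0.9,1],[0,0,0,0,0,0,1],[0,0,0,0,0,0,1]]'
python3 - <<'E'
from h import *
import pickle
plan()
D={}
for n in("top","side","wrist"): D[n]=cam(n)
pickle.dump(D,open("D1.pkl","wb"))
w=D["wrist"];print(-w["Rm"].T@w["t"])
big=cv2.resize(D["side"]["img"][70:220,200:400,::-1],(400,300),interpolation=cv2.INTER_CUBIC)
cv2.imwrite("pics/m2.png",np.vstack([cv2.resize(w["img"][:,:,::-1],(640,480))]))
E
```

```text
pos [ 0.425  -0.0357  0.2927] q [-0.784 -0.28   2.051  0.885  1.953 -0.504] t 4.4 F [-0.1  0.7  0. ] open 0.0854
t: 5.4
tool_pos: [0.4535, 0.1103, 0.2226]
tool_rot: [-1.757, -1.454, -1.016]
contact_force: [-0.5, -1.0, 0.1]
opening: 0.0857
grip_force: 0.0
pos [0.4535 0.1103 0.2226] q [-0.477 -0.307  2.197  0.984  1.645 -0.422] t 5.4 F [-0.5 -1.   0.1] open 0.0857
[0.43800342 0.02447048 0.35893232]
```

View pics/m2.png

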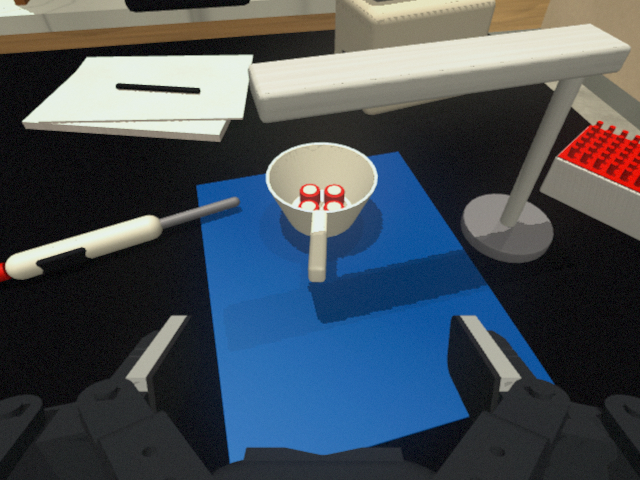

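Wrist view: the handle runs from (319,212) to its end at (317,270) and the rim ellipse is centred at (322,177). The lamp bar's lower edge lies behind and above the handle. Now I'll triangulate against the first pictures.

```bash
python3 - <<'E'
from h import *
import pickle
np.set_printoptions(precision=4,suppress=True)
D=pickle.load(open("D0.pkl","rb"));T,S=D["top"],D["side"];W=pickle.load(open("D1.pkl","rb"))["wrist"]
A=lambda x,y:(150+(x+.5)/3-.5,200+(y+.5)/3-.5)
C=lambda x,y:(230+(x+.5)/2.5-.5,90+(y-300+.5)/2.5-.5)
# handle end: candidates
he=tri([ray(T,A(241,187)),ray(W,(317,261))]);rc=tri([ray(T,A(112,161)),ray(W,(322,176)),ray(S,C(145,397))])
print(he,rc,np.linalg.norm(he[:2]-rc[:2]),"W@.064",atz(W,(317,261),.064),"W rim",atz(W,(322,176),.063))
b=np.array([.508,.391]);e=he[:2]
u=(e-b)/np.linalg.norm(e-b)
for r,z in((.060,.064),(.135,.064),(.135,.042)): print(r,z,proj(W,[*(b+r*u),z]),proj(S,[*(b+r*u),z]))
# side edges of handle in wrist: bright-column profile at rows
for row in(235,255,275): 
    g=W["img"][row,295:340].astype(int); print(row,[295+i for i in range(45) if g[i,0]>120][::1])
for p in [(260,121),(250,66),(624,67),(585,66)]: print("lamp under",atz(W,p,.198))
n=np.array([.19,.98,0]);n[:2]=-u;print("n",n);a=np.radians(30);z=n*np.cos(a)-[0,0,np.sin(a)]
G=goal(z,[n[1],-n[0],0]);g=np.array([*(b+.107*u),.053]);plan(G,g+.019*z-.10*z);plan(G,g+.019*z)
E
```

```text
[0.4797 0.2577 0.0777] [0.5084 0.3918 0.0631] 0.13713520589701217 W@.064 [0.4809 0.2691 0.064 ] W rim [0.5083 0.3887 0.063 ]
0.06 0.064 [320.0537 211.529 ] [283.745  143.6894]
0.135 0.064 [318.0544 269.8234] [278.6507 162.6685]
0.135 0.042 [318.1637 284.8597] [278.8893 168.5715]
235 [310, 311, 312, 313, 314, 315, 316, 317, 318, 319, 320, 321, 322, 323, 324, 325, 326, 327, 328, 329, 330, 331]
255 [309, 310, 311, 312, 313, 314, 315, 316, 317, 318, 319, 320, 321, 322, 323, 324, 325]
275 [309, 310, 311, 312, 313, 314, 315, 316, 317, 318, 319, 320, 321, 322, 323, 324]
lamp under [0.4454 0.2897 0.198 ]
lamp under [0.4449 0.3747 0.198 ]
lamp under [0.7487 0.3169 0.198 ]
lamp under [0.7179 0.3244 0.198 ]
n [0.2079 0.9782 0.    ]
pos [0.4537 0.11   0.2226] q [-0.478 -0.307  2.196  0.985  1.645 -0.422] t 5.55 F [-0.3 -0.2  0.1] open 0.0854
turn/5deg [-0.16  0.01  0.14]
shift now/30mm [-1.9  -0.13  5.3 ] after turn [-1.91 -0.18  5.3 ]
pos [0.4537 0.11   0.2226] q [-0.478 -0.307  2.196  0.985  1.645 -0.422] t 5.55 F [-0.3 -0.2  0.1] open 0.0854
turn/5deg [-0.16  0.01  0.14]
shift now/30mm [-1.9  -0.08  8.63] after turn [-1.91 -0.18  8.63]
```

```bash
python3 - <<'E'
from h import *
import pickle
D=pickle.load(open("D0.pkl","rb"));W=pickle.load(open("D1.pkl","rb"))["wrist"]
print([(r,int(W["img"][r,317].astype(int)[0])) for r in range(196,292,2)])
S=D["side"]
for r in range(140,172,2): print(r,[int(x) for x in S["img"][r,270:296,0]])
T=D["top"]
for r in range(254,270,1): print(r,[int(x) for x in T["img"][r,208:236,0]])
E
```

```text
[(196, 122), (198, 119), (200, 119), (202, 156), (204, 221), (206, 233), (208, 226), (210, 228), (212, 232), (214, 230), (216, 231), (218, 231), (220, 230), (222, 231), (224, 231), (226, 229), (228, 231), (230, 230), (232, 207), (234, 200), (236, 188), (238, 186), (240, 187), (242, 192), (244, 185), (246, 187), (248, 189), (250, 189), (252, 186), (254, 189), (256, 188), (258, 188), (260, 189), (262, 186), (264, 186), (266, 195), (268, 202), (270, 177), (272, 159), (274, 160), (276, 156), (278, 151), (280, 152), (282, 50), (284, 24), (286, 25), (288, 23), (290, 18)]
140 [89, 139, 160, 195, 219, 233, 238, 239, 241, 241, 241, 240, 240, 241, 241, 234, 178, 182, 228, 236, 235, 237, 237, 237, 228, 200]
142 [57, 80, 115, 141, 142, 145, 166, 198, 214, 213, 234, 240, 240, 239, 237, 237, 204, 237, 241, 241, 240, 240, 240, 239, 230, 218]
144 [52, 53, 70, 115, 140, 141, 144, 146, 146, 151, 191, 240, 240, 240, 240, 236, 181, 177, 177, 173, 161, 159, 148, 148, 148, 149]
146 [50, 50, 47, 65, 114, 139, 143, 145, 145, 176, 237, 240, 240, 239, 234, 224, 146, 150, 152, 148, 150, 148, 148, 148, 148, 147
[... 2779 characters left out ...]
96, 109, 122, 135, 154, 172, 184, 197, 199, 207, 201, 171, 112, 59, 40, 37, 37, 38]
265 [230, 230, 224, 185, 115, 73, 66, 63, 68, 66, 69, 64, 70, 75, 87, 96, 108, 121, 137, 157, 162, 138, 95, 57, 42, 47, 48, 44]
266 [229, 230, 226, 190, 118, 73, 64, 65, 68, 66, 66, 72, 71, 67, 63, 66, 62, 59, 69, 95, 104, 93, 79, 65, 60, 61, 64, 69]
267 [230, 231, 226, 194, 122, 76, 68, 67, 71, 70, 69, 70, 72, 66, 65, 66, 65, 63, 63, 67, 68, 71, 70, 66, 72, 71, 71, 70]
268 [231, 231, 227, 199, 124, 78, 69, 71, 68, 71, 70, 71, 69, 68, 72, 71, 67, 68, 68, 73, 62, 73, 69, 70, 72, 70, 70, 68]
269 [231, 232, 228, 195, 122, 79, 69, 72, 74, 74, 71, 69, 70, 69, 69, 72, 71, 69, 72, 71, 69, 66, 71, 68, 74, 68, 69, 72]
```

```bash
python3 -m jog '[[-0.16,0,0.14,-0.4,-0.04,1,1],[0,0,0,-0.4,-0.04,1,1],[0,0,0,-0.4,-0.04,1,1],[0,0,0,-0.4,-0.04,1,1],[0,0,0,-0.3,-0.04,1,1]]'
python3 -m jog '[[0,0,0,0,0,0.3,1],[0,0,0,0,0,0,1],[0,0,0,0,0,0,1]]'
python3 - <<'E'
from h import *
import pickle
b=np.array([.508,.391]);n=np.array([.2079,.9782,0]);u=-n[:2];a=np.radians(30);z=n*np.cos(a)-[0,0,np.sin(a)]
G=goal(z,[n[1],-n[0],0]);g=np.array([*(b+.107*u),.053]);plan(G,g+.019*z)
W=cam("wrist");pickle.dump(W,open("D2.pkl","wb"));save(W,"w2.png")
for r,zz in((.060,.064),(.135,.064),(.135,.042)): print(r,zz,proj(W,[*(b+r*u),zz]))
E
```

```text
t: 6.18
tool_pos: [0.4686, 0.2113, 0.0971]
tool_rot: [-1.774, -1.436, -1.023]
contact_force: [0.3, 0.0, -0.3]
opening: 0.0853
grip_force: 0.0
t: 6.55
tool_pos: [0.4705, 0.2184, 0.0942]
tool_rot: [-1.772, -1.438, -1.024]
contact_force: [0.5, -0.7, 0.2]
opening: 0.0856
grip_force: 0.0
pos [0.4705 0.2184 0.0942] q [-0.221 -0.069  2.253  1.124  1.288 -0.553] t 6.55 F [ 0.5 -0.7  0.2] open 0.0856
turn/5deg [-0.01 -0.    0.01]
shift now/30mm [-0.03  0.03  3.33] after turn [-0.03  0.03  3.33]
0.06 0.064 [322.46371762 181.45642002]
0.135 0.064 [322.14024005 279.27748153]
0.135 0.042 [322.15845332 304.91000923]
```

View pics/w2.png

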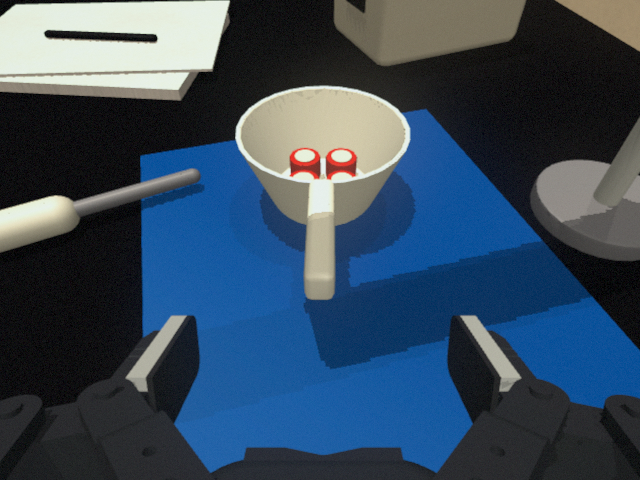

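Close view: the handle lies between the open pads, with its end at (319,278–300). That is about 2 mm left of the pads' middle at x=323. I'll go in and close.

```bash
python3 -m jog '[[0,0,0,0,-0.03,1,1],[0,0,0,0,-0.03,1,1],[0,0,0,0,0,0.8,1],[0,0,0,0,0,0.5,1],[0,0,0,0,0,0,1]]'
python3 -m jog '[[0,0,0,0,0,0,-1],[0,0,0,0,0,0,-1],[0,0,0,0,0,0,-1],[0,0,0,0,0,0,-1],[0,0,0,0,0,0,-1]]' 80
python3 -m jog '[[0,0,0,0,0,0,-1],[0,0,0,0,0,0,-1],[0,0,0,0,0,0,-1]]'
python3 - <<'E'
from h import *
plan()
E
```

```text
t: 7.22
tool_pos: [0.4852, 0.3036, 0.0435]
tool_rot: [-1.771, -1.437, -1.021]
contact_force: [0.0, 0.4, 0.5]
opening: 0.0853
grip_force: 0.0
t: 7.85
tool_pos: [0.4856, 0.3032, 0.0438]
tool_rot: [-1.772, -1.437, -1.023]
contact_force: [-1.4, -3.0, 1.8]
opening: 0.015
grip_force: 78.1
t: 8.22
tool_pos: [0.4856, 0.3033, 0.0438]
tool_rot: [-1.772, -1.436, -1.023]
contact_force: [0.1, -4.0, 3.4]
opening: 0.0155
grip_force: 78.4
pos [0.4856 0.3033 0.0438] q [-0.018  0.105  2.198  1.271  1.098 -0.607] t 8.22 F [ 0.1 -4.   3.4] open 0.0155
```

Gripped (opening 15.5 mm, 78 N). I'll lift a little, then fit the arm's geometry from the logged poses so the pour can be checked for joint ranges.

```bash
python3 -m jog '[[0,0,0,0.3,0,-0.17,-1],[0,0,0,0.6,0,-0.35,-1],[0,0,0,0.6,0,-0.35,-1],[0,0,0,0,0,0,-1]]'
cat > kin.py <<'E'
from h import *
from scipy.optimize import least_squares
Q=np.array([[-1.38904935,.0532239540,1.61398742,0,1.47599121,-.119018118],[-1.1774665,-.262713542,1.70314175,0,1.69566796,.0926974],[-.546537917,-.46743629,1.863253,0,1.74604646,.719282],
[-.804,-.483,1.908,.389,1.8,.185],[-.957,-.337,1.895,.679,1.978,-.273],[-.982,-.154,1.848,.818,2.153,-.581],[-.784,-.28,2.051,.885,1.953,-.504],[-.477,-.307,2.197,.984,1.645,-.422],[-.221,-.069,2.253,1.124,1.288,-.553],[-.018,.105,2.198,1.271,1.098,-.607]])
P=np.array([[.18506,-.59646,.23033],[.26326,-.44072,.35467],[.40172,-.15746,.3511],[.4007,-.1602,.3513],[.4007,-.1603,.3511],[.4009,-.1601,.3499],[.425,-.0357,.2927],[.4535,.1103,.2226],[.4705,.2184,.0942],[.4856,.3033,.0438]])
def pos(q,k):
    a1,d,z0,L2,a3,L4,Lt=k
    y=lambda t:R.from_euler('y',t)
    v=np.array([0,0,Lt]); v=y(q[4]).apply(v)+[0,0,L4]; v=R.from_euler('z',q[3]).apply(v)+[a3,0,0]
    v=y(q[2]).apply(v)+[0,0,L2]; v=y(q[1]).apply(v)+[a1,d,z0]
    return R.from_euler('z',q[0]).apply(v)
f=least_squares(lambda k:np.ravel([pos(q,k)-p for q,p in zip(Q,P)]),[0,.074,.3,.4,0,.4,.25]);k=f.x
lo=np.array([-3.01,-1.01,.06,-1.02,.09,-3.14]);hi=np.array([3.01,2.22,2.58,4.17,2.62,3.14])
def ik(G,p,q0):
    r=least_squares(lambda q:np.r_[(pos(q,k)-p)*5,(fk_R(q).inv()*G).as_rotvec()],np.clip(q0,lo+.001,hi-.001),bounds=(lo,hi))
    return r.x,np.abs(r.fun).max()
if __name__=="__main__":
    print(k.round(4),"rms",np.sqrt(np.mean(f.fun**2)))
E
python3 kin.py
python3 - <<'E'
from h import *
plan()
E
```

```text
t: 8.72
tool_pos: [0.4858, 0.3033, 0.0967]
tool_rot: [-1.772, -1.44, -1.024]
contact_force: [-0.9, 0.1, -3.6]
opening: 0.0153
grip_force: 78.1
[2.000e-04 7.420e-02 2.383e-01 4.259e-01 9.560e-02 6.096e-01 2.795e-01] rms 0.00015427650783762006
pos [0.4858 0.3033 0.0967] q [-0.018 -0.025  2.205  1.214  1.136 -0.481] t 8.72 F [-0.9  0.1 -3.6] open 0.0153
```

```bash
cat > dish.py <<'E'
from kin import *
n0=np.array([.2079,.9782,0])/np.linalg.norm([.2079,.9782,0]); G0=R.from_rotvec([-1.772,-1.437,-1.023]); p0=np.array([.4856,.3033,.0438])
Rd0=R.from_matrix(np.column_stack([n0,[-n0[1],n0[0],0],[0,0,1]])); d0=np.array([.508,.391,.003])
Rtd=G0.inv()*Rd0; ptd=G0.inv().apply(d0-p0)   # dish in tool
def tool_for(Rd,dpt,local):  # put dish-local point 'local' at dpt with dish rot Rd
    G=Rd*Rtd.inv(); o=np.array(dpt)-Rd.apply(local); return G,o-G.apply(ptd)
def Rdish(yaw,roll): return R.from_euler('z',yaw)*R.from_euler('x',roll)
E
python3 - <<'E'
from dish import *
np.set_printoptions(precision=2,suppress=True)
qs=status.get_obs()['q']
for yaw in(60,78,95,115):
  for s in(1,-1):
    q=np.array(qs)
    for th in(0,30,60,90,120,140):
        G,p=tool_for(Rdish(np.radians(yaw),s*np.radians(th)),[.548,-.153,.19],[0,0,.05])
        q,e=ik(G,p,q)
        print(yaw,s*th,q,"err %.3f"%e,p,"wristctr",p-G.apply([0,0,.28]))
E
```

```text
60 0 [-0.99  0.14  1.86  0.9   1.72 -0.61] err 0.000 [ 0.5  -0.23  0.18] wristctr [ 0.38 -0.44  0.32]
60 30 [-0.94  0.3   1.71  0.83  1.93 -0.15] err 0.000 [ 0.5  -0.23  0.18] wristctr [ 0.44 -0.47  0.3 ]
60 60 [-0.91  0.45  1.59  0.86  2.14  0.3 ] err 0.000 [ 0.49 -0.23  0.19] wristctr [ 0.48 -0.5   0.26]
60 90 [-0.9   0.58  1.54  0.99  2.3   0.79] err 0.000 [ 0.49 -0.23  0.19] wristctr [ 0.49 -0.51  0.19]
60 120 [-0.91  0.66  1.56  1.21  2.39  1.34] err 0.000 [ 0.5  -0.23  0.2 ] wristctr [ 0.48 -0.5   0.13]
60 140 [-0.93  0.68  1.61  1.37  2.39  1.72] err 0.000 [ 0.5  -0.23  0.2 ] wristctr [ 0.46 -0.48  0.09]
60 0 [-0.99  0.14  1.86  0.9   1.72 -0.61] err 0.000 [ 0.5  -0.23  0.18] wristctr [ 0.38 -0.44  0.32]
60 -30 [-1.04  0.03  2.01  1.07  1.56 -1.11] err 0.000 [ 0.5  -0.23  0.18] wristctr [ 0.32 -0.41  0.3 ]
60 -60 [-1.09  0.03  2.12  1.3   1.52 -1.69] err 0.000 [ 0.51 -0.23  0.18] wristctr [ 0.28 -0.38  0.25]
60 -90 [-1.11  0.14  2.15  1.53  1.62 -2.29] err 0.000 [ 0.51 -0.24  0.19] wristctr [ 0.27 -0.38  0.19]
60 -120 [-1.09  0.33  2.08  1.67  1.82 -2.85] err 0.000 [ 0.51 -0.2
[... 3183 characters left out ...]
2.62  1.86] err 0.373 [ 0.58 -0.24  0.2 ] wristctr [ 0.77 -0.42  0.09]
115 0 [-0.68  0.65  1.19  0.5   2.23 -1.  ] err 0.000 [ 0.58 -0.24  0.18] wristctr [ 0.69 -0.46  0.32]
115 -30 [-0.75  0.6   1.3   0.71  2.13 -1.4 ] err 0.000 [ 0.59 -0.23  0.18] wristctr [ 0.63 -0.48  0.3 ]
115 -60 [-0.81  0.62  1.36  0.94  2.12 -1.81] err 0.000 [ 0.59 -0.23  0.18] wristctr [ 0.58 -0.5   0.25]
115 -90 [-0.83  0.7   1.38  1.15  2.2  -2.21] err 0.000 [ 0.59 -0.23  0.19] wristctr [ 0.57 -0.51  0.19]
115 -120 [-0.8   0.81  1.33  1.35  2.35 -2.6 ] err 0.000 [ 0.6  -0.23  0.19] wristctr [ 0.59 -0.5   0.12]
115 -140 [-0.77  0.89  1.28  1.46  2.48 -2.84] err 0.000 [ 0.59 -0.23  0.19] wristctr [ 0.61 -0.49  0.09]
```

```bash
cat >> dish.py <<'E'
def tool_G(yaw,el,roll):  # degrees; tool z azimuth yaw, depressed el, rolled about tool z
    y,e=np.radians([yaw,el]); z=[np.cos(y)*np.cos(e),np.sin(y)*np.cos(e),-np.sin(e)]
    return goal(z,[np.sin(y),-np.cos(y),0])*R.from_euler('z',roll,degrees=True)
def tool_p(G,pt,local): return np.array(pt)-G.apply(ptd+Rtd.apply(local))
E
python3 - <<'E'
from dish import *
np.set_printoptions(precision=2,suppress=True)
qs=status.get_obs()['q']
for yaw in(40,60,78,95):
    q=np.array(qs)
    for el,th in((30,0),(30,30),(28,60),(26,90),(24,120),(22,150),(20,175)):
        G=tool_G(yaw,el,th);p=tool_p(G,[.535,-.155,.19],[0,0,.06]);w=(G*Rtd).apply([0,0,1])
        q,e=ik(G,p,q)
        print(yaw,th,q,"err %.3f"%e,p,"wrist",p-G.apply([0,0,.28]),"tilt %.0f"%np.degrees(np.arccos(w[2])),"w",w)
E
```

```text
40 0 [-1.08 -0.13  2.15  1.01  1.52 -0.49] err 0.000 [ 0.46 -0.21  0.17] wrist [ 0.28 -0.37  0.31] tilt 0 w [-0.  0.  1.]
40 30 [-1.09 -0.23  2.22  1.01  1.54  0.06] err 0.000 [ 0.45 -0.18  0.18] wrist [ 0.26 -0.34  0.32] tilt 26 w [ 0.23 -0.37  0.9 ]
40 60 [-1.08 -0.31  2.26  1.04  1.57  0.62] err 0.000 [ 0.44 -0.16  0.2 ] wrist [ 0.25 -0.32  0.33] tilt 52 w [ 0.3  -0.73  0.62]
40 90 [-1.06 -0.36  2.27  1.08  1.59  1.19] err 0.000 [ 0.45 -0.15  0.22] wrist [ 0.26 -0.31  0.35] tilt 77 w [ 0.21 -0.95  0.22]
40 120 [-1.04 -0.36  2.23  1.12  1.59  1.75] err 0.000 [ 0.46 -0.15  0.25] wrist [ 0.27 -0.31  0.36] tilt 101 w [-0.   -0.98 -0.19]
40 150 [-1.03 -0.3   2.17  1.16  1.59  2.28] err 0.000 [ 0.48 -0.16  0.27] wrist [ 0.29 -0.33  0.37] tilt 121 w [-0.29 -0.81 -0.51]
40 175 [-1.03 -0.22  2.12  1.19  1.6   2.69] err 0.000 [ 0.5  -0.18  0.27] wrist [ 0.3  -0.35  0.37] tilt 130 w [-0.54 -0.55 -0.64]
60 0 [-1.01  0.14  1.88  0.89  1.72 -0.63] err 0.000 [ 0.49 -0.23  0.17] wrist [ 0.37 -0.44  0.31] tilt 0 w [-0.  0.  1.]
60 30 [-1.03  0.06  1.95  0.88  1.74 -0.11] err 0.000 [ 0.46 -0.21  0.
[... 1831 characters left out ...]
3 -0.48  0.32] tilt 26 w [ 0.44 -0.02  0.9 ]
95 60 [-0.86  0.38  1.55  0.64  2.1   0.16] err 0.000 [ 0.49 -0.23  0.2 ] wrist [ 0.51 -0.48  0.33] tilt 52 w [ 0.77 -0.17  0.62]
95 90 [-0.86  0.34  1.58  0.67  2.14  0.71] err 0.000 [ 0.48 -0.22  0.22] wrist [ 0.5  -0.47  0.35] tilt 77 w [ 0.9  -0.37  0.22]
95 120 [-0.84  0.32  1.56  0.73  2.18  1.29] err 0.000 [ 0.49 -0.21  0.25] wrist [ 0.51 -0.46  0.36] tilt 101 w [ 0.8  -0.56 -0.19]
95 150 [-0.82  0.34  1.52  0.79  2.2   1.87] err 0.000 [ 0.51 -0.2   0.27] wrist [ 0.53 -0.46  0.37] tilt 121 w [ 0.5  -0.7  -0.51]
95 175 [-0.79  0.39  1.46  0.85  2.21  2.35] err 0.000 [ 0.54 -0.2   0.27] wrist [ 0.56 -0.46  0.37] tilt 130 w [ 0.14 -0.76 -0.64]
```

```bash
python3 -m jog '[[0,0,0,-0.2,0,-0.4,-1],[0,0,0,-0.5,0,-0.87,-1],[0,0,0,-0.5,0,-0.87,-1],[0,0,0,-0.5,0,-0.87,-1],[0,0,0,-0.5,0,-0.87,-1]]'
python3 -m jog '[[0,0,0,-0.5,0,-0.87,-1],[0,0,0,-0.5,0,-0.87,-1],[0,0,0,-0.5,0,-0.87,-1],[0,0,0,-0.5,0,-0.87,-1],[0,0,0,0,0,0,-1]]'
python3 - <<'E'
from dish import *
np.set_printoptions(precision=3,suppress=True)
pt=[.53,-.145,.195]
G=tool_G(78,30,0);plan(G,tool_p(G,pt,[0,0,.06]))
print(tool_p(G,pt,[0,0,.06]))
pG,pp=G,tool_p(G,pt,[0,0,.06])
for el,th in((30,30),(30,60),(28,90),(26,120),(23,150),(20,175)):
    G=tool_G(78,el,th);p=tool_p(G,pt,[0,0,.06])
    mid=pG*R.from_rotvec((pG.inv()*G).as_rotvec()/2)
    print(th,"turn/6rows",np.degrees((pG.inv()*G).as_rotvec())/5/6,"shift/6rows",mid.inv().apply(p-pp)/.03/6);pG,pp=G,p
E
```

```text
t: 9.35
tool_pos: [0.4564, 0.171, 0.0952]
tool_rot: [-1.773, -1.435, -1.019]
contact_force: [0.5, -0.5, -3.4]
opening: 0.0149
grip_force: 78.4
t: 9.98
tool_pos: [0.4328, 0.0526, 0.0961]
tool_rot: [-1.776, -1.433, -1.022]
contact_force: [0.8, -0.3, -2.8]
opening: 0.0148
grip_force: 78.4
pos [0.433 0.053 0.096] q [-0.624 -0.064  2.245  0.915  1.57  -0.719] t 9.97 F [ 0.8 -0.3 -2.8] open 0.0148
turn/5deg [ 0.    0.   -0.04]
shift now/30mm [-2.08  4.42 -8.93] after turn [-2.09  4.41 -8.94]
[ 0.507 -0.233  0.176]
30 turn/6rows [0. 0. 1.] shift/6rows [ 0.011 -0.178 -0.   ]
60 turn/6rows [-0. -0.  1.] shift/6rows [ 0.011 -0.178 -0.   ]
90 turn/6rows [0.065 0.017 1.   ] shift/6rows [ 0.008 -0.165  0.002]
120 turn/6rows [ 0.065 -0.017  1.   ] shift/6rows [ 0.014 -0.165 -0.004]
150 turn/6rows [ 0.072 -0.072  1.   ] shift/6rows [ 0.025 -0.164 -0.014]
175 turn/6rows [ 0.03  -0.096  0.833] shift/6rows [ 0.028 -0.143 -0.017]
```

```bash
python3 -m jog '[[0,0,0,0.87,0,-0.5,-1],[0,0,0,0.87,0,-0.5,-1],[0,0,0,-0.42,0.49,-0.88,-1],[0,0,0,-0.42,0.49,-0.88,-1],[0,0,0,-0.42,0.49,-0.88,-1]]'
python3 -m jog '[[0,0,0,-0.42,0.49,-0.88,-1],[0,0,0,-0.42,0.49,-0.88,-1],[0,0,0,-0.42,0.49,-0.88,-1],[0,0,0,-0.42,0.49,-0.88,-1],[0,0,0,-0.42,0.49,-0.88,-1]]'
python3 -m jog '[[0,0,0,-0.42,0.49,-0.88,-1],[0,0,0,0,0,0,-1],[0,0,0,0,0,0,-1]]'
python3 - <<'E'
from dish import *
pt=[.53,-.145,.195]
G=tool_G(78,30,0);plan(G,tool_p(G,pt,[0,0,.06]))
E
```

```text
t: 10.6
tool_pos: [0.4577, -0.0403, 0.1631]
tool_rot: [-1.771, -1.436, -1.02]
contact_force: [1.2, 0.1, -2.4]
opening: 0.015
grip_force: 78.7
t: 11.22
tool_pos: [0.4999, -0.1982, 0.1741]
tool_rot: [-1.771, -1.434, -1.021]
contact_force: [1.1, -0.3, -2.9]
opening: 0.0151
grip_force: 78.7
t: 11.6
tool_pos: [0.508, -0.2285, 0.1765]
tool_rot: [-1.771, -1.435, -1.021]
contact_force: [-0.4, -0.2, -2.1]
opening: 0.0152
grip_force: 78.7
pos [ 0.508  -0.2285  0.1765] q [-0.907  0.303  1.675  0.772  1.893 -0.735] t 11.6 F [-0.4 -0.2 -2.1] open 0.0152
turn/5deg [-0.04 -0.02 -0.02]
shift now/30mm [-0.09  0.01 -0.11] after turn [-0.09  0.01 -0.11]
```

Now the pour: roll in 5° rows with the rim kept over the basket. I'll take a look once it has tipped.

```bash
r='x'; python3 -m jog '[[0,0,1,0.01,-0.17,0,-1],[0,0,1,0.01,-0.17,0,-1],[0,0,1,0.01,-0.17,0,-1],[0,0,1,0.01,-0.17,0,-1],[0,0,1,0.01,-0.17,0,-1]]' >/dev/null
python3 -m jog '[[0,0,1,0.01,-0.17,0,-1],[0,0,1,0.01,-0.17,0,-1],[0,0,1,0.01,-0.17,0,-1],[0,0,1,0.01,-0.17,0,-1],[0,0,1,0.01,-0.17,0,-1]]' >/dev/null
python3 -m jog '[[0,0,1,0.01,-0.17,0,-1],[0,0,1,0.01,-0.17,0,-1],[0.06,0.02,1,0.01,-0.17,0,-1],[0.06,0.02,1,0.01,-0.17,0,-1],[0.06,0.02,1,0.01,-0.17,0,-1]]' >/dev/null
python3 -m jog '[[0.06,0.02,1,0.01,-0.17,0,-1],[0.06,0.02,1,0.01,-0.17,0,-1],[0.06,0.02,1,0.01,-0.17,0,-1],[0.06,-0.02,1,0.01,-0.17,0,-1],[0.06,-0.02,1,0.01,-0.17,0,-1]]' 
python3 -m jog '[[0.06,-0.02,1,0.01,-0.17,0,-1],[0.06,-0.02,1,0.01,-0.17,0,-1],[0.06,-0.02,1,0.01,-0.17,0,-1],[0.06,-0.02,1,0.01,-0.17,0,-1],[0.07,-0.07,1,0.02,-0.17,-0.01,-1]]' 
python3 -m jog '[[0.07,-0.07,1,0.02,-0.17,-0.01,-1],[0.07,-0.07,1,0.02,-0.17,-0.01,-1],[0.07,-0.07,1,0.02,-0.17,-0.01,-1],[0.07,-0.07,1,0.02,-0.17,-0.01,-1],[0.07,-0.07,1,0.02,-0.17,-0.01,-1]]' 
python3 -m jog '[[0.03,-0.1,0.83,0.03,-0.14,-0.02,-1],[0.03,-0.1,0.83,0.03,-0.14,-0.02,-1],[0.03,-0.1,0.83,0.03,-0.14,-0.02,-1],[0.03,-0.1,0.83,0.03,-0.14,-0.02,-1],[0.03,-0.1,0.83,0.03,-0.14,-0.02,-1]]'
python3 -m jog '[[0,0,0,0,0,0,-1],[0,0,0,0,0,0,-1]]'
python3 - <<'E'
from h import *
plan()
s=cam("side");t=cam("top")
a=cv2.resize(s["img"][190:370,200:440,::-1],(800,600),interpolation=cv2.INTER_CUBIC);b=cv2.resize(t["img"][160:300,300:480,::-1],(386,300),interpolation=cv2.INTER_CUBIC)
a=cv2.resize(a,(400,300));cv2.imwrite("pics/m3.png",np.hstack([a,b]))
E
```

```text
t: 14.1
tool_pos: [0.4596, -0.1828, 0.2377]
tool_rot: [-2.012, 0.392, -0.014]
contact_force: [0.2, -0.4, -2.3]
opening: 0.0154
grip_force: 78.7
t: 14.72
tool_pos: [0.4718, -0.1749, 0.2585]
tool_rot: [-1.861, 0.809, 0.263]
contact_force: [-0.5, 1.1, -2.3]
opening: 0.0153
grip_force: 78.7
t: 15.35
tool_pos: [0.4926, -0.1739, 0.2735]
tool_rot: [-1.632, 1.187, 0.547]
contact_force: [-0.2, -0.4, -2.8]
opening: 0.015
grip_force: 78.7
t: 15.98
tool_pos: [0.513, -0.1796, 0.2778]
tool_rot: [-1.392, 1.46, 0.796]
contact_force: [-0.2, 0.2, -2.7]
opening: 0.0151
grip_force: 78.8
t: 16.23
tool_pos: [0.5131, -0.1804, 0.278]
tool_rot: [-1.395, 1.458, 0.792]
contact_force: [-0.7, 0.3, -2.8]
opening: 0.0149
grip_force: 78.8
pos [ 0.5131 -0.1804  0.278 ] q [-0.876  0.188  1.698  0.956  2.031  2.391] t 16.23 F [-0.7  0.3 -2.8] open 0.0149
```

View pics/m3.png

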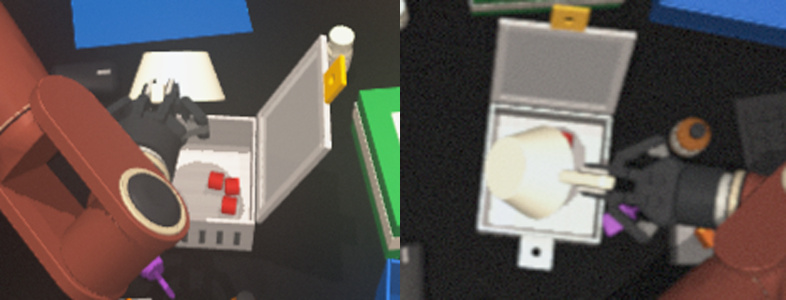

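Side view: three red caps lie in the basket at (216,180), (232,186) and (229,205). The fourth is hidden, so I'll move the dish aside, still tipped, and look again.

```bash
python3 - <<'E'
from dish import *
plan(None,[.47,.04,.30])
G=tool_G(78,30,0)
q=status.get_obs()['q']
for d in((.47,.04,.30),):
    x,e=ik(R.from_rotvec(status.get_obs()['tool_rot']),d,q);print(x.round(2),e)
E
```

```text
pos [ 0.5132 -0.1808  0.2782] q [-0.876  0.188  1.697  0.956  2.031  2.391] t 16.32 F [ 0.3  0.2 -2.6] open 0.015
shift now/30mm [-3.55  2.37  6.21] after turn [-3.55  2.37  6.21]
[-0.64 -0.23  2.07  1.09  1.86  2.56] 1.683094441595756e-09
```

```bash
python3 -m jog '[[0,0,0,-0.5,0.34,0.89,-1],[0,0,0,-0.5,0.34,0.89,-1],[0,0,0,-0.5,0.34,0.89,-1],[0,0,0,-0.5,0.34,0.89,-1],[0,0,0,-0.5,0.34,0.89,-1]]'
python3 -m jog '[[0,0,0,-0.5,0.34,0.89,-1],[0,0,0,-0.5,0.34,0.89,-1],[0,0,0,0,0,0,-1]]'
python3 - <<'E'
from h import *
import pickle
plan()
s=cam("side");t=cam("top");pickle.dump([s,t],open("D4.pkl","wb"))
a=cv2.resize(s["img"][200:350,230:430,::-1],(400,300),interpolation=cv2.INTER_CUBIC);b=cv2.resize(t["img"][150:285,290:470,::-1],(400,300),interpolation=cv2.INTER_CUBIC)
cv2.imwrite("pics/m4.png",np.hstack([a,b]))
E
```

```text
t: 16.95
tool_pos: [0.4821, -0.0223, 0.2928]
tool_rot: [-1.394, 1.459, 0.791]
contact_force: [0.9, -0.2, -2.4]
opening: 0.0149
grip_force: 78.8
t: 17.32
tool_pos: [0.4692, 0.0413, 0.2985]
tool_rot: [-1.397, 1.457, 0.792]
contact_force: [-0.6, -0.2, -2.7]
opening: 0.0153
grip_force: 79.0
pos [0.4692 0.0413 0.2985] q [-0.635 -0.235  2.076  1.087  1.858  2.56 ] t 17.32 F [-0.6 -0.2 -2.7] open 0.0153
```

View pics/m4.png

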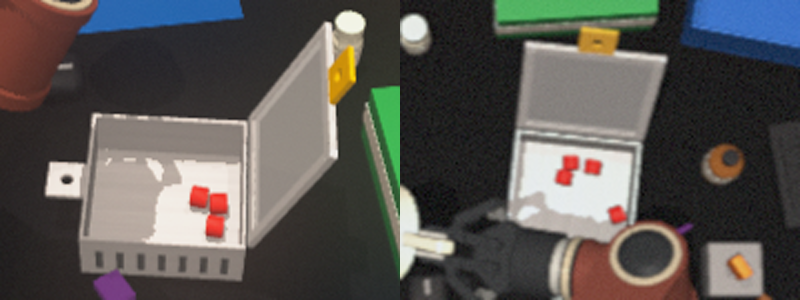

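Top view: all four red caps are in the basket, at (571,162), (565,177), (594,167) and (617,214). Now I'll turn the dish upright again and stand it on the mat's clear half.

```bash
python3 - <<'E'
from dish import *
G=tool_G(78,30,0);plan(G,tool_p(G,[.49,.21,.05],[0,0,0]))
E
```

```text
pos [0.4702 0.0397 0.2985] q [-0.637 -0.232  2.074  1.087  1.858  2.56 ] t 17.43 F [ 0.   0.4 -2.9] open 0.0149
turn/5deg [ -2.76  -0.14 -34.04]
shift now/30mm [5.35 1.52 4.96] after turn [-4.66 -0.66  5.78]
```

```bash
python3 -m jog '[[-0.08,0,-1,0,0,0,-1],[-0.08,0,-1,0,0,0,-1],[-0.08,0,-1,0,0,0,-1],[-0.08,0,-1,0,0,0,-1],[-0.08,0,-1,0,0,0,-1]]' >/dev/null
python3 -m jog '[[-0.08,0,-1,0,0,0,-1],[-0.08,0,-1,0,0,0,-1],[-0.08,0,-1,0,0,0,-1],[-0.08,0,-1,0,0,0,-1],[-0.08,0,-1,0,0,0,-1]]' >/dev/null
python3 -m jog '[[-0.08,0,-1,0,0,0,-1],[-0.08,0,-1,0,0,0,-1],[-0.08,0,-1,0,0,0,-1],[-0.08,0,-1,0,0,0,-1],[-0.08,0,-1,0,0,0,-1]]' >/dev/null
python3 -m jog '[[-0.08,0,-1,0,0,0,-1],[-0.08,0,-1,0,0,0,-1],[-0.08,0,-1,0,0,0,-1],[-0.08,0,-1,0,0,0,-1],[-0.08,0,-1,0,0,0,-1]]' >/dev/null
python3 -m jog '[[-0.08,0,-1,0,0,0,-1],[-0.08,0,-1,0,0,0,-1],[-0.08,0,-1,0,0,0,-1],[-0.08,0,-1,0,0,0,-1],[-0.08,0,-1,0,0,0,-1]]' >/dev/null
python3 -m jog '[[-0.08,0,-1,0,0,0,-1],[-0.08,0,-1,0,0,0,-1],[-0.08,0,-1,0,0,0,-1],[-0.08,0,-1,0,0,0,-1],[-0.08,0,-1,0,0,0,-1]]' >/dev/null
python3 -m jog '[[-0.08,0,-1,0,0,0,-1],[-0.08,0,-1,0,0,0,-1],[-0.08,0,-1,0,0,0,-1],[-0.08,0,-1,0,0,0,-1],[0,0,0,0,0,0,-1]]'
python3 - <<'E'
from dish import *
G=tool_G(78,30,0);plan(G,tool_p(G,[.49,.21,.03],[0,0,0]))
E
```

```text
t: 21.8
tool_pos: [0.4705, 0.0388, 0.2983]
tool_rot: [-1.781, -1.425, -1.03]
contact_force: [0.4, 0.4, -2.7]
opening: 0.0149
grip_force: 79.0
pos [0.4705 0.0388 0.2983] q [-0.604 -0.297  2.057  0.971  1.799 -0.361] t 21.8 F [ 0.4  0.4 -2.7] open 0.0149
turn/5deg [ 0.1  -0.04 -0.08]
shift now/30mm [-5.24 -0.69  6.11] after turn [-5.22 -0.68  6.13]
```

```bash
python3 -m jog '[[0.1,-0.04,-0.08,-0.74,-0.1,0.87,-1],[0,0,0,-0.74,-0.1,0.87,-1],[0,0,0,-0.74,-0.1,0.87,-1],[0,0,0,-0.74,-0.1,0.87,-1],[0,0,0,-0.74,-0.1,0.87,-1]]'
python3 -m jog '[[0,0,0,-0.74,-0.1,0.87,-1],[0,0,0,-0.74,-0.1,0.87,-1],[0,0,0,0,0,0,-1]]'
python3 - <<'E'
from dish import *
G=G0;plan(G,tool_p(G,[.49,.21,.0035],[0,0,0]))
E
```

```text
t: 22.42
tool_pos: [0.4682, 0.0988, 0.1362]
tool_rot: [-1.774, -1.437, -1.024]
contact_force: [0.3, -0.9, -2.6]
opening: 0.015
grip_force: 78.9
t: 22.8
tool_pos: [0.4649, 0.1236, 0.0704]
tool_rot: [-1.772, -1.432, -1.018]
contact_force: [-0.4, -0.1, -2.6]
opening: 0.015
grip_force: 79.0
pos [0.4649 0.1236 0.0704] q [-0.44   0.016  2.227  1.021  1.418 -0.684] t 22.8 F [-0.4 -0.1 -2.6] open 0.015
turn/5deg [-0.04 -0.01 -0.06]
shift now/30mm [-0.77  0.1   0.41] after turn [-0.77  0.1   0.41]
```

```bash
python3 -m jog '[[-0.04,0,-0.06,-0.3,0.03,0.16,-1],[0,0,0,-0.25,0,0.14,-1],[0,0,0,-0.15,0,0.08,-1],[0,0,0,0,0,0,-1]]'
python3 -m jog '[[0,0,0,-0.05,0,0.03,-1],[0,0,0,0,0,0,-1]]'
python3 -m jog '[[0,0,0,-0.04,0,0.02,-1],[0,0,0,0,0,0,-1]]'
```

```text
t: 23.3
tool_pos: [0.4675, 0.1218, 0.0486]
tool_rot: [-1.772, -1.442, -1.029]
contact_force: [-0.4, -0.4, -3.1]
opening: 0.015
grip_force: 79.0
t: 23.55
tool_pos: [0.4676, 0.122, 0.047]
tool_rot: [-1.772, -1.443, -1.03]
contact_force: [-0.3, 1.0, -2.1]
opening: 0.0149
grip_force: 79.0
t: 23.8
tool_pos: [0.4675, 0.122, 0.0455]
tool_rot: [-1.772, -1.443, -1.029]
contact_force: [0.6, -0.5, -2.6]
opening: 0.0149
grip_force: 79.0
```

```bash
python3 -m jog '[[0,0,0,-0.05,0,0.03,-1],[0,0,0,0,0,0,-1]]'
python3 -m jog '[[0,0,0,-0.02,0,0.01,-1],[0,0,0,0,0,0,-1]]'
python3 -m jog '[[0,0,0,0,0,0,-0.5],[0,0,0,0,0,0,0],[0,0,0,0,0,0,0.5],[0,0,0,0,0,0,1],[0,0,0,0,0,0,1]]'
```

```text
t: 24.05
tool_pos: [0.4677, 0.122, 0.0441]
tool_rot: [-1.771, -1.442, -1.03]
contact_force: [0.1, -0.2, -1.7]
opening: 0.015
grip_force: 79.0
t: 24.3
tool_pos: [0.4678, 0.1219, 0.0437]
tool_rot: [-1.771, -1.442, -1.031]
contact_force: [-1.8, -1.6, 2.3]
opening: 0.0149
grip_force: 79.6
t: 24.92
tool_pos: [0.4675, 0.122, 0.0431]
tool_rot: [-1.772, -1.443, -1.029]
contact_force: [-0.3, -0.5, -0.2]
opening: 0.0855
grip_force: 0.0
```

```bash
python3 -m jog '[[0,0,0,0,0,-0.6,1],[0,0,0,0,0,-1,1],[0,0,0,0,0,-1,1],[0,0,0,0,0,-1,1],[0,0,0,0,0,-0.5,1]]'
python3 - <<'E'
from dish import *
w=cam("wrist");t=cam("top")
a=cv2.resize(w["img"][:,:,::-1],(400,300));b=cv2.resize(t["img"][190:310,150:310,::-1],(400,300),interpolation=cv2.INTER_CUBIC)
cv2.imwrite("pics/m5.png",np.hstack([a,b]))
h=np.array([.641,-.163,.075]);ex=np.array([-.994,.107,0])
V=goal([0,0,-1],[.978,-.208,0])
q=np.array(status.get_obs()['q']);plan(V,[.62,-.06,.42])
for p in([.50,.0,.42],[.62,-.06,.42],[.76,-.176,.40],[.74,-.174,.265],[.55,-.153,.265]):
    q,e=ik(V,p,q);print(p,q.round(2),round(e,4))
E
```

```text
t: 25.55
tool_pos: [0.4455, 0.0157, 0.106]
tool_rot: [-1.774, -1.444, -1.032]
contact_force: [0.3, -0.1, 0.3]
opening: 0.0852
grip_force: 0.0
pos [0.4458 0.0161 0.1056] q [-0.675 -0.02   2.18   0.889  1.611 -0.74 ] t 25.65 F [ 0.3 -0.1  0.2] open 0.0854
turn/5deg [  0.1  -11.98   0.05]
shift now/30mm [ 8.38  6.31 -6.32] after turn [ -1.27   6.21 -10.48]
[0.5, 0.0, 0.42] [-0.15 -0.29  1.62  0.    1.81  0.06] 0.0
[0.62, -0.06, 0.42] [-0.22  0.01  1.35  0.    1.78 -0.01] 0.0
[0.76, -0.176, 0.4] [-0.32  0.39  0.95  0.    1.8  -0.11] 0.0
[0.74, -0.174, 0.265] [-0.33  0.35  1.22 -0.    1.57 -0.12] 0.0
[0.55, -0.153, 0.265] [-0.4  -0.09  1.7  -0.    1.53 -0.19] 0.0
```

View pics/m5.png

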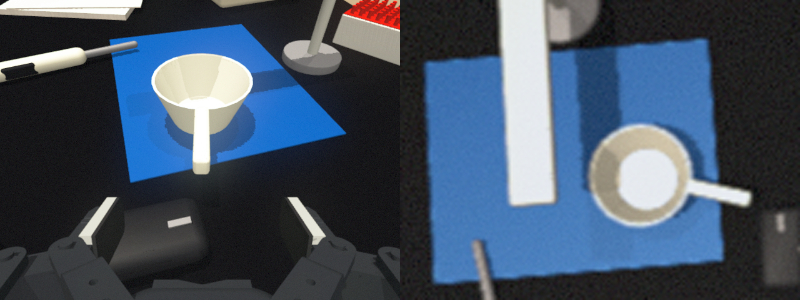

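The empty dish stands upright on the mat, at (640,175) in the top crop. Next is the lid: I'll rise, turn the tool vertical, shut the fingers and go behind the lid.

```bash
python3 -m jog '[[0,0,0,0.87,0,-0.5,-1],[0,0,0,0.87,0,-0.5,-1],[0,0,0,0.87,0,-0.5,-1],[0,0,0,0.87,0,-0.5,-1],[0,0,0,0.87,0,-0.5,-1]]' 40
python3 -m jog '[[0,-1,0,0.5,0.5,-0.5,-1],[0,-1,0,0.5,0.5,-0.5,-1],[0,-1,0,0.5,0.5,-0.5,-1],[0,-1,0,0.5,0.5,-0.5,-1],[0,-1,0,0.3,0.5,-0.5,-1]]'
python3 -m jog '[[0,-1,0,0,0.5,-0.5,-1],[0,-1,0,0,0.5,-0.5,-1],[0,-1,0,0,0.5,-0.5,-1],[0,-1,0,0,0.5,-0.5,-1],[0,-1,0,0,0.5,-0.5,-1]]'
python3 -m jog '[[0,-1,0,0,0.5,0,-1],[0,-1,0,0,0.5,0,-1],[0,0,0,0,0,0,-1]]'
python3 - <<'E'
from dish import *
V=goal([0,0,-1],[.978,-.208,0]);plan(V,[.755,-.174,.42]);plan(V,[.755,-.174,.265])
E
```

```text
t: 26.28
tool_pos: [0.4436, 0.0193, 0.2553]
tool_rot: [-1.771, -1.442, -1.028]
contact_force: [0.1, 0.2, 0.0]
opening: 0.0003
grip_force: 0.0
t: 26.9
tool_pos: [0.5141, -0.0098, 0.3568]
tool_rot: [-2.084, -1.695, -0.66]
contact_force: [0.1, -0.7, -0.6]
opening: -0.0001
grip_force: 0.0
t: 27.52
tool_pos: [0.5806, -0.0561, 0.424]
tool_rot: [-2.352, -1.91, -0.208]
contact_force: [0.2, -0.1, 0.9]
opening: -0.0001
grip_force: 0.0
t: 27.9
tool_pos: [0.6101, -0.061, 0.4231]
tool_rot: [2.435, 1.981, 0.005]
contact_force: [-0.4, -0.3, -0.1]
opening: 0.0001
grip_force: 0.0
pos [ 0.6101 -0.061   0.4231] q [-2.210e-01 -2.000e-02  1.373e+00  1.000e-03  1.784e+00 -1.600e-02] t 27.9 F [-0.4 -0.3 -0.1] open 0.0001
turn/5deg [ 0.05 -0.01  0.05]
shift now/30mm [-2.71  5.49  0.12] after turn [-2.68  5.51  0.1 ]
pos [ 0.6101 -0.061   0.4231] q [-2.210e-01 -2.000e-02  1.373e+00  1.000e-03  1.784e+00 -1.600e-02] t 27.9 F [-0.4 -0.3 -0.1] open 0.0001
turn/5deg [ 0.05 -0.01  0.05]
shift now/30mm [-2.71  5.47  5.29] after turn [-2.68  5.51  5.27]
```

```bash
python3 -m jog '[[0.05,0,0.05,-0.53,1,0,-1],[0,0,0,-0.53,1,0,-1],[0,0,0,-0.53,1,0,-1],[0,0,0,-0.53,1,0,-1],[0,0,0,-0.53,1,0,-1]]' >/dev/null
python3 -m jog '[[0,0,0,0,0.5,0,-1],[0,0,0,0,0,1,-1],[0,0,0,0,0,1,-1],[0,0,0,0,0,1,-1],[0,0,0,0,0,1,-1]]'
python3 -m jog '[[0,0,0,0,0,1,-1],[0,0,0,0,0,0.2,-1],[0,0,0,-0.1,-0.8,0,-1],[0,0,0,-0.06,-0.5,0,-1],[0,0,0,-0.06,-0.5,0,-1]]'
python3 -m jog '[[0,0,0,-0.06,-0.5,0,-1],[0,0,0,-0.06,-0.5,0,-1],[0,0,0,-0.06,-0.5,0,-1],[0,0,0,-0.06,-0.5,0,-1],[0,0,0,-0.06,-0.5,0,-1]]'
```

```text
t: 29.15
tool_pos: [0.7537, -0.1753, 0.3037]
tool_rot: [-2.445, -1.973, -0.003]
contact_force: [0.5, -0.2, 0.6]
opening: 0.0001
grip_force: 0.0
t: 29.78
tool_pos: [0.7003, -0.1705, 0.2713]
tool_rot: [2.442, 1.971, 0.006]
contact_force: [0.3, -0.4, 1.3]
opening: 0.0003
grip_force: 0.2
t: 30.4
tool_pos: [0.6249, -0.1634, 0.2706]
tool_rot: [2.442, 1.971, 0.005]
contact_force: [0.2, 0.5, 0.3]
opening: -0.0003
grip_force: 0.1
```

```bash
python3 -m jog '[[0,0,0,-0.06,-0.5,0,-1],[0,0,0,-0.06,-0.5,0,-1],[0,0,0,-0.06,-0.5,0,-1],[0,0,0,-0.06,-0.5,0,-1],[0,0,0,-0.06,-0.5,0,-1]]'
python3 -m jog '[[0,0,0,-0.06,-0.5,0,-1],[0,0,0,0,0,-0.5,-1],[0,0,0,0,0,-0.5,-1],[0,0,0,0,0,0,1],[0,0,0,0,0,0,1]]'
python3 - <<'E'
from dish import *
import pickle
plan()
s=cam("side");t=cam("top");w=cam("wrist");pickle.dump([s,t,w],open("D6.pkl","wb"))
a=cv2.resize(s["img"][200:410,200:480,::-1],(400,300),interpolation=cv2.INTER_CUBIC);b=cv2.resize(w["img"][:,:,::-1],(400,300))
cv2.imwrite("pics/m6.png",np.hstack([a,b]))
E
```

```text
t: 31.02
tool_pos: [0.5491, -0.1562, 0.269]
tool_rot: [2.443, 1.972, 0.002]
contact_force: [0.8, 0.1, -0.5]
opening: -0.0
grip_force: 0.0
t: 31.65
tool_pos: [0.5353, -0.155, 0.2991]
tool_rot: [2.442, 1.972, 0.003]
contact_force: [-0.1, 1.0, 0.4]
opening: 0.0355
grip_force: 0.0
pos [ 0.5353 -0.155   0.2991] q [-0.416 -0.142  1.69   0.     1.591 -0.203] t 31.65 F [-0.1  1.   0.4] open 0.0355
```

View pics/m6.png

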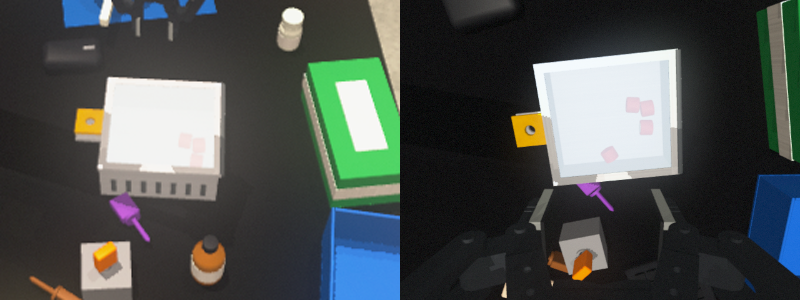

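Lid shut: the caps show through the plate and the yellow tab lies over the hasp at (90,122) in the side crop. The purple and brown decoys now lie down, so I'll check whether that happened early on their own, and measure the pin and the tab hole numerically.

```bash
python3 - <<'E'
from dish import *
import pickle
D0=pickle.load(open("D0.pkl","rb"));D1=pickle.load(open("D1.pkl","rb"));s4,t4=pickle.load(open("D4.pkl","rb"));s6,t6,w6=pickle.load(open("D6.pkl","rb"))
def blob(im,lo,hi,amin=15):
    h=cv2.cvtColor(im,cv2.COLOR_RGB2HSV);m=cv2.inRange(h,np.array(lo),np.array(hi))
    n,l,st,c=cv2.connectedComponentsWithStats(m);return [(c[i].round(1).tolist(),st[i].tolist()) for i in range(1,n) if st[i,4]>=amin]
for nm,d in(("s0",D0["side"]),("s1",D1["side"]),("s4",s4),("s6",s6),("t0",D0["top"]),("t1",D1["top"]),("t4",t4),("t6",t6)):
    print(nm,"purple",blob(d["img"],(135,80,60),(160,255,255)),"\n  orange",[b for b in blob(d["img"],(8,190,60),(18,255,255)) ])
print("w6 orange",blob(w6["img"],(8,190,60),(24,255,255)))
E
```

```text
s0 purple [([305.7, 346.1], [301, 331, 12, 36, 230])] 
  orange [([345.7, 379.8], [336, 370, 21, 18, 223]), ([273.4, 382.1], [266, 373, 15, 17, 135])]
s1 purple [([289.4, 348.7], [276, 335, 29, 35, 393])] 
  orange [([345.2, 380.1], [336, 370, 21, 19, 218]), ([273.4, 382.1], [266, 373, 15, 17, 135])]
s4 purple [([289.5, 348.7], [276, 335, 29, 35, 386])] 
  orange [([345.6, 379.8], [336, 370, 21, 18, 239]), ([273.4, 382.1], [266, 373, 15, 17, 135])]
s6 purple [([289.4, 348.8], [276, 335, 29, 35, 385])] 
  orange [([345.4, 380.0], [336, 370, 21, 18, 219]), ([273.4, 382.4], [266, 375, 15, 15, 127])]
t0 purple [([414.4, 246.2], [408, 243, 13, 7, 83])] 
  orange []
t1 purple [([404.7, 260.0], [395, 250, 27, 21, 232])] 
  orange []
t4 purple [([417.9, 252.2], [415, 250, 7, 5, 23])] 
  orange []
t6 purple [([405.3, 259.9], [395, 250, 27, 21, 218])] 
  orange []
w6 orange [([204.8, 208.3], [177, 182, 57, 54, 2228]), ([291.8, 426.1], [275, 401, 33, 48, 1100]), ([245.6, 425.6], [242, 421, 8, 9, 16]), ([258.1, 428.7], [254, 426, 8, 8, 22])]
```

Both decoys had toppled by themselves before t=5.4, when the arm was nowhere near. Now I'll fit the pin's grip box (x, y, z, yaw) to the orange silhouettes in three views, and find the tab hole.

```bash
cat > pinfit.py <<'E'
from dish import *
from scipy.optimize import minimize
def mask(im,lo,hi,near,up=4):
    h=cv2.cvtColor(cv2.resize(im,None,fx=up,fy=up,interpolation=cv2.INTER_LINEAR),cv2.COLOR_RGB2HSV)
    m=cv2.inRange(h,np.array(lo),np.array(hi));n,l,st,c=cv2.connectedComponentsWithStats(m)
    i=1+min(range(n-1),key=lambda i:np.hypot(*(c[i+1]/up-near))+(1e3 if st[i+1,4]<60*up else 0)); return (l==i).astype(np.uint8)
def sil(d,v,shape,up=4):
    x,y,z,a=v;c,s=np.cos(a),np.sin(a)
    P=[proj(d,[x+c*i*.016-s*j*.008,y+s*i*.016+c*j*.008,z+k*.021]) for i in(-1,1) for j in(-1,1) for k in(-1,1)]
    h=cv2.convexHull(np.array([(np.array(p)+.5)*up-.5 for p in P],np.float32));m=np.zeros(shape,np.uint8)
    cv2.fillConvexPoly(m,np.round(h*16).astype(np.int32),1,shift=4);return m
def fit(views,x0):
    M=[(d,mask(d["img"],lo,hi,near)) for d,lo,hi,near in views]
    def cost(v):
        r=0
        for d,m in M:
            s=sil(d,v,m.shape);r+=1-(s&m).sum()/max((s|m).sum(),1)
        return r/len(M)
    best=min((minimize(cost,[*x0,a],method="Nelder-Mead",options=dict(initial_simplex=np.array([[*x0,a]]+[np.array([*x0,a])+e for e in np.diag([.006,.006,.006,.4])]),xatol=1e-4)) for a in np.radians([0,45,90,135])),key=lambda r:r.fun)
    return best.x,best.fun,[(int(m.sum()/16)) for d,m in M]
E
python3 - <<'E'
from pinfit import *
import pickle
D0=pickle.load(open("D0.pkl","rb"));s6,t6,w6=pickle.load(open("D6.pkl","rb"))
o=((5,130,120),(24,255,255))
x,f,n=fit([(D0["side"],*o,(274,381)),(D0["top"],*o,(443,269)),(w6,*o,(292,426))],[.456,-.374,.081]);print(x.round(4),np.degrees(x[3]),f,n)
x,f,n=fit([(D0["side"],*o,(274,381)),(D0["top"],*o,(443,269))],[.456,-.374,.081]);print("2view",x.round(4),np.degrees(x[3]),f,n)
# tab hole: dark blob within yellow tab
for nm,d,near in(("w",w6,(207,208)),("s",s6,(262,285)),("t",t6,(363,278))):
    h=cv2.cvtColor(d["img"],cv2.COLOR_RGB2HSV);m=cv2.inRange(h,np.array((15,120,90)),np.array((32,255,255)))
    n,l,st,c=cv2.connectedComponentsWithStats(m)
    i=1+min(range(n-1),key=lambda i:np.hypot(*(c[i+1]-near))+(1e3 if st[i+1,4]<60 else 0))
    mm=(l==i).astype(np.uint8);cs,hh=cv2.findContours(mm,cv2.RETR_CCOMP,cv2.CHAIN_APPROX_NONE)
    ho=[cv2.boundingRect(k) for k,q in zip(cs,hh[0]) if q[3]>=0]
    hc=[(r[0]+(r[2]-1)/2,r[1]+(r[3]-1)/2) for r in ho if r[2]>2]
    print(nm,st[i],c[i],ho,[atz(d,k,.078).round(4) for k in hc])
E
```

```text
[ 0.4569 -0.3739  0.083   3.9046] 223.71627542611287 0.1945909639776263 [251, 69, 1135]
2view [ 0.4552 -0.3728  0.082   0.5975] 34.23138358836508 0.22363114843971543 [251, 69]
w [ 177  181   57   55 2299] [205.46498478 208.05741627] [(200, 200, 17, 16)] [array([ 0.4376, -0.1418,  0.078 ])]
s [252 276  21  18 333] [261.6996997  284.48348348] [(259, 282, 8, 6)] [array([ 0.4353, -0.1411,  0.078 ])]
t [439 265   9  10  45] [443.15555556 269.57777778] [] []
```

```bash
python3 - <<'E'
from dish import *
V=goal([0,0,-1],[.69,-.72,0]);plan(V,[.457,-.374,.20])
q,e=ik(V,[.457,-.374,.067],status.get_obs()['q']);print(q.round(2),e)
E
```

```text
pos [ 0.5349 -0.1548  0.2981] q [-0.416 -0.142  1.691  0.     1.591 -0.203] t 31.8 F [-0.  -0.2 -0.1] open 0.0585
turn/5deg [ 0.02 -0.01  6.81]
shift now/30mm [-7.69 -1.    3.27] after turn [-6.93  3.48  3.27]
[-0.81  0.13  1.82 -0.    1.19 -0.01] 7.483723862462966e-10
```

```bash
python3 -m jog '[[0,0,1,0,0,0,1],[0,0,1,0,0,0,1],[0,0,1,0,0,0,1],[0,0,1,0,0,0,1],[0,0,1,0,0,0,1]]' >/dev/null
python3 -m jog '[[0,0,1,0,0,0,1],[0,0,0.8,0,0,0,1],[0,0,0,-0.87,0.43,0.1,1],[0,0,0,-0.87,0.43,0.3,1],[0,0,0,-0.87,0.43,0.4,1]]' >/dev/null
python3 -m jog '[[0,0,0,-0.87,0.43,0.4,1],[0,0,0,-0.87,0.43,0.4,1],[0,0,0,-0.87,0.43,0.5,1],[0,0,0,-0.87,0.43,0.5,1],[0,0,0,-0.87,0.43,0.5,1]]' >/dev/null
python3 -m jog '[[0,0,0,0,0,0,1],[0,0,0,0,0,0,1]]' >/dev/null
python3 - <<'E'
from pinfit import *
import pickle
plan()
D0=pickle.load(open("D0.pkl","rb"));w6=pickle.load(open("D6.pkl","rb"))[2]
w=cam("wrist");pickle.dump(w,open("D7.pkl","wb"));save(w,"w7.png")
print(proj(w,[.4569,-.3739,.083]))
o=((5,130,120),(24,255,255))
near=proj(w,[.4569,-.3739,.083])
x,f,n=fit([(D0["side"],*o,(274,381)),(D0["top"],*o,(443,269)),(w6,*o,(292,426)),(w,*o,near)],[.4569,-.3739,.083]);print(x.round(4),np.degrees(x[3]),f,n)
x,f,n=fit([(w6,*o,(292,426)),(w,*o,near)],[.4569,-.3739,.083]);print(x.round(4),np.degrees(x[3]),f,n)
g=[x[0],x[1],x[2]+.005-.019]
a=x[3];V=goal([0,0,-1],[.69,-.72,0]);plan(V,g)
E
```

```text
pos [ 0.4563 -0.3736  0.2059] q [-0.813 -0.015  1.724  0.002  1.43  -0.008] t 33.92 F [ 0.5 -0.3  1.1] open 0.0852
[321.11277413 230.23077329]
[ 0.4573 -0.3746  0.0827  3.7891] 217.10215085211638 0.18354940599742867 [251, 69, 1135, 1601]
[ 0.4557 -0.3764  0.0787  3.7584] 215.33935916093054 0.1188030785719435 [1135, 1601]
pos [ 0.4565 -0.3735  0.2064] q [-0.813 -0.016  1.724  0.002  1.43  -0.008] t 33.98 F [-0.1  0.6 -0.1] open 0.0852
turn/5deg [ 0.03 -0.02  0.02]
shift now/30mm [-0.1   0.04  4.72] after turn [-0.09  0.05  4.72]
```

```bash
python3 -m jog '[[0,0,0.6,0,0.03,0.8,1],[0,0,0,0,0.03,1,1],[0,0,0,0,0,1,1],[0,0,0,0,0,1,1],[0,0,0,0,0,0.6,1]]'
python3 -m jog '[[0,0,0,0,0,0.25,1],[0,0,0,0,0,0,1],[0,0,0,0,0,0,-1],[0,0,0,0,0,0,-1],[0,0,0,0,0,0,-1]]' 50
python3 -m jog '[[0,0,0,0,0,0,-1],[0,0,0,0,0,0,-1],[0,0,0,0,0,0,-1]]'
```

```text
t: 34.6
tool_pos: [0.4579, -0.3744, 0.0729]
tool_rot: [2.943, 1.097, 0.003]
contact_force: [-1.2, -0.1, -0.6]
opening: 0.0852
grip_force: 0.0
t: 35.22
tool_pos: [0.4579, -0.3758, 0.067]
tool_rot: [2.942, 1.095, 0.004]
contact_force: [-0.3, -0.1, -0.1]
opening: 0.0322
grip_force: 0.0
t: 35.6
tool_pos: [0.4578, -0.3757, 0.0668]
tool_rot: [2.942, 1.095, 0.004]
contact_force: [0.6, -0.3, 2.1]
opening: 0.0156
grip_force: 48.9
```

```bash
python3 -m jog '[[0,0,0,0,0,-0.5,-1],[0,0,0,0,0,-1,-1],[0,0,0,0,0,-1,-1],[0,0,0,0,0,-1,-1],[0,0,0,0,0,-0.3,-1]]'
python3 - <<'E'
from dish import *
C=R.from_rotvec(status.get_obs()['tool_rot']);V=goal([0,0,-1],C.as_matrix()[:,1]);plan(V,[.4376,-.1421,.160])
E
```

```text
t: 36.22
tool_pos: [0.4583, -0.3763, 0.1837]
tool_rot: [2.938, 1.094, 0.007]
contact_force: [-0.5, 0.1, -1.1]
opening: 0.0156
grip_force: 48.7
pos [ 0.4583 -0.3763  0.1837] q [-8.140e-01  6.000e-03  1.741e+00  1.000e-03  1.387e+00  4.400e-02] t 36.23 F [-0.5  0.1 -1.1] open 0.0156
turn/5deg [ 0.08 -0.02  0.  ]
shift now/30mm [ 4.58 -6.36  0.75] after turn [ 4.58 -6.36  0.79]
```

```bash
python3 -m jog '[[0.08,-0.02,0,0.57,-0.79,0.1,-1],[0,0,0,0.57,-0.79,0.1,-1],[0,0,0,0.57,-0.79,0.1,-1],[0,0,0,0.57,-0.79,0.1,-1],[0,0,0,0.57,-0.79,0.1,-1]]' >/dev/null
python3 -m jog '[[0,0,0,0.57,-0.79,0.1,-1],[0,0,0,0.57,-0.79,0.1,-1],[0,0,0,0.57,-0.79,0.1,-1],[0,0,0,0,0,0,-1],[0,0,0,0,0,0,-1]]' >/dev/null
python3 - <<'E'
from dish import *
import pickle
C=R.from_rotvec(status.get_obs()['tool_rot']);V=goal([0,0,-1],C.as_matrix()[:,1]);plan(V,[.4376,-.1421,.160])
w=cam("wrist");s=cam("side");t=cam("top");pickle.dump([w,s,t],open("D8.pkl","wb"))
P=np.array(status.get_obs()['tool_pos'])
tip=P+[-.0008,.0007,-.058];hole=[.4368,-.1414,.078]
for nm,d in(("w",w),("s",s)): print(nm,"tip",proj(d,tip),"hole",proj(d,hole))
u,v=proj(w,hole).round().astype(int);u2,v2=proj(s,hole).round().astype(int)
def cr(im,u,v,h,k):
    x0=min(max(u-h,0),640-2*h);y0=min(max(v-h,0),480-2*h);print("crop",x0,y0,400/(2*h));return cv2.resize(im[y0:y0+2*h,x0:x0+2*h,::-1],(400,400),interpolation=cv2.INTER_CUBIC)
cv2.imwrite("pics/m8.png",np.hstack([cr(w["img"],u,v,80,5),cr(s["img"],u2,v2,40,10)]))
E
```

```text
pos [ 0.4367 -0.1427  0.1568] q [-4.790e-01 -3.010e-01  2.061e+00  1.000e-03  1.386e+00  3.790e-01] t 37.48 F [-0.5 -0.4 -0.2] open 0.0154
turn/5deg [-0.05  0.01  0.  ]
shift now/30mm [ 0.04  0.   -0.11] after turn [ 0.04  0.   -0.11]
w tip [319.18474851 266.44523783] hole [318.98746021 250.66574471]
s tip [262.3861105  279.58797699] hole [263.15713904 284.60042098]
crop 239 171 2.5
crop 223 245 5.0
```

View pics/m8.png

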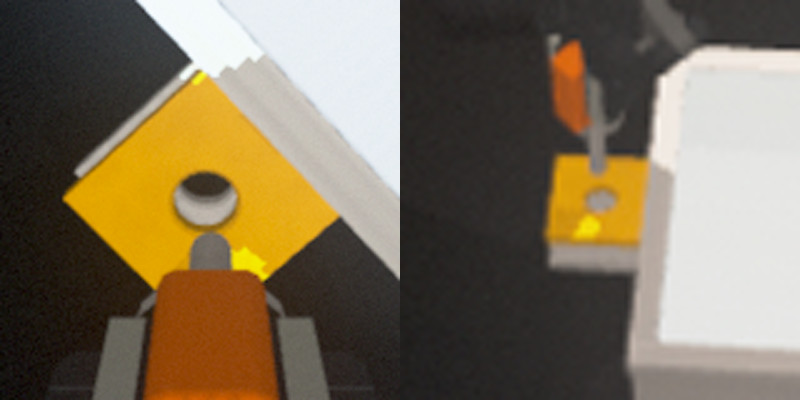

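Wrist crop: the tab hole is at (206,199) with the hasp hole in line below it, and the pin tip is at (210,233), within about 1 mm of the aim. The side crop agrees. I'll insert gently.

```bash
python3 -m jog '[[-0.05,0,0,0.04,-0.015,0.3,-1],[0,0,0,0,0,0.4,-1],[0,0,0,0,0,0.2,-1],[0,0,0,0,0,0,-1]]'
python3 -m jog '[[0,0,0,0,0,0.3,-1],[0,0,0,0,0,0.3,-1],[0,0,0,0,0,0,-1]]'
```

```text
t: 38.12
tool_pos: [0.4368, -0.141, 0.129]
tool_rot: [-2.943, -1.095, 0.003]
contact_force: [0.7, 0.6, -0.2]
opening: 0.0153
grip_force: 48.9
t: 38.5
tool_pos: [0.4367, -0.1409, 0.1109]
tool_rot: [-2.943, -1.095, 0.003]
contact_force: [0.1, -0.5, -0.5]
opening: 0.0155
grip_force: 48.9
```

```bash
python3 -m jog '[[0,0,0,0,0,0.25,-1],[0,0,0,0,0,0.25,-1],[0,0,0,0,0,0,-1]]'
python3 -m jog '[[0,0,0,0,0,0.1,-1],[0,0,0,0,0,0.05,-1],[0,0,0,0,0,0,-1]]'
```

```text
t: 38.88
tool_pos: [0.4368, -0.141, 0.0961]
tool_rot: [-2.943, -1.095, 0.002]
contact_force: [-0.5, 0.5, -0.5]
opening: 0.0153
grip_force: 48.9
t: 39.25
tool_pos: [0.4374, -0.1412, 0.0926]
tool_rot: [-2.944, -1.096, 0.001]
contact_force: [-0.1, -0.3, -0.3]
opening: 0.0153
grip_force: 48.9
```

```bash
python3 -m jog '[[0,0,0,0,0,0.07,-1],[0,0,0,0,0,0,-1]]'
python3 -m jog '[[0,0,0,0,0,0.05,-1],[0,0,0,0,0,0,-1]]'
```

```text
t: 39.5
tool_pos: [0.4373, -0.1412, 0.0903]
tool_rot: [-2.944, -1.096, 0.001]
contact_force: [-0.1, -0.2, -0.6]
opening: 0.0157
grip_force: 48.9
t: 39.75
tool_pos: [0.4376, -0.1414, 0.0897]
tool_rot: [2.944, 1.096, -0.0]
contact_force: [-2.7, 0.7, 4.2]
opening: 0.0153
grip_force: 49.3
```

```bash
python3 -m jog '[[0,0,0,0,0,0,-0.4],[0,0,0,0,0,0,0.2],[0,0,0,0,0,0,1],[0,0,0,0,0,0,1],[0,0,0,0,0,0,1]]'
python3 -m jog '[[0,0,0,0,0,-0.5,1],[0,0,0,0,0,-1,1],[0,0,0,0,0,-1,1],[0,0,0,0,0,-1,1],[0,0,0,0,0,-1,1]]'
python3 -m jog '[[0,0,0,-1,0,-0.5,1],[0,0,0,-1,0,0,1],[0,0,0,-1,0,0,1],[0,0,0,0,0,0,1],[0,0,0,0,0,0,1]]'
python3 - <<'E'
from pinfit import *
plan()
w=cam("wrist");s=cam("side");t=cam("top");save(w,"w9.png");save(s,"s9.png");save(t,"t9.png")
o=((5,130,120),(16,255,255));g=[.437,-.1413,.104]
print([proj(d,g) for d in(w,s,t)])
for V in([w,s],[s],[w]):
    x,f,n=fit([(d,*o,proj(d,g)) for d in V],g);print(x.round(4),f,n)
E
```

```text
t: 40.38
tool_pos: [0.4374, -0.1412, 0.0889]
tool_rot: [-2.944, -1.096, 0.001]
contact_force: [0.6, 0.1, -1.0]
opening: 0.0857
grip_force: 0.0
t: 41.0
tool_pos: [0.4376, -0.1413, 0.2263]
tool_rot: [2.943, 1.095, 0.001]
contact_force: [0.5, -0.8, -0.1]
opening: 0.0851
grip_force: 0.0
t: 41.62
tool_pos: [0.3697, -0.2, 0.2398]
tool_rot: [2.944, 1.095, 0.001]
contact_force: [0.2, -0.9, -0.1]
opening: 0.0858
grip_force: 0.0
pos [ 0.3697 -0.2     0.2398] q [-0.673 -0.478  2.051  0.     1.567  0.185] t 41.62 F [ 0.2 -0.9 -0.1] open 0.0858
[array([319.50980923,  84.44118919]), array([262.66869502, 277.86946385]), array([364.04588828, 276.02232432])]
[ 0.4377 -0.1434  0.1092  0.7647] 0.6099290959790573 [256, 172]
[ 0.4368 -0.1421  0.1068  0.8412] 0.35443633796187335 [172]
[ 0.4387 -0.1429  0.0928  0.7035] 0.8378239366963403 [256]
```

```bash
python3 - <<'E'
from pinfit import *
w=cam("wrist");s=cam("side")
for nm,d,r in(("s",s,22),("w",w,70)):
    u,v=proj(d,[.437,-.1413,.104]).astype(int)
    h=cv2.cvtColor(d["img"],cv2.COLOR_RGB2HSV);m=cv2.inRange(h,np.array((4,120,50)),np.array((17,255,255)));m[:, :u-r]=0;m[:,u+r:]=0;m[:max(v-r,0)]=0;m[v+r:]=0
    n,l,st,c=cv2.connectedComponentsWithStats(m);i=1+st[1:,4].argmax();print(nm,"seen box",st[i],c[i].round(1))
    for z in(.100,.104,.108,.115):
        b=sil(d,[.437,-.1413,z,np.radians(40)],(1920,2560));n2,l2,s2,c2=cv2.connectedComponentsWithStats(b);print(" ",z,(s2[1]/[4,4,4,4,16]).round(1),(c2[1]/4).round(1))
    hue=h[:,:,0]
    if nm=="s":
        for y in range(v-14,v+20,2): print(y,[f"{a}/{b}" for a,b in zip(h[y,u-12:u+14:2,0],h[y,u-12:u+14:2,1])])
E
```

```text
s seen box [255 267  16  22 179] [262.7 278.5]
  0.1 [254.8 267.5  17.   23.8 269.3] [263.1 279.2]
  0.104 [254.5 266.5  17.   23.8 271. ] [263.  278.1]
  0.108 [254.5 265.5  17.   23.8 272.6] [262.9 277.1]
  0.115 [254.2 263.5  17.   23.8 274.6] [262.8 275.2]
263 ['6/22', '12/24', '8/19', '10/29', '9/33', '174/23', '10/26', '12/24', '6/22', '15/18', '10/26', '12/22', '13/29']
265 ['0/20', '12/25', '8/19', '8/19', '18/24', '6/23', '6/23', '6/23', '10/27', '8/18', '12/22', '12/22', '13/29']
267 ['6/24', '5/28', '9/34', '12/24', '4/32', '15/28', '15/28', '12/183', '13/206', '15/27', '15/27', '12/21', '16/24']
269 ['15/30', '12/24', '6/24', '8/19', '8/19', '9/58', '15/215', '19/237', '19/238', '15/204', '15/26', '15/25', '14/14']
271 ['8/38', '15/29', '15/27', '12/23', '8/92', '18/235', '19/242', '19/231', '19/227', '17/228', '9/78', '15/28', '15/15']
273 ['6/25', '6/24', '15/38', '13/190', '19/244', '20/234', '20/229', '19/224', '15/223', '10/187', '10/107', '15/24', '14/14']
275 ['12/24', '0/23', '19/131', '16/244', '20/228', '20/220', '18/224', '12/209', '11/194', '10/188', '10/110',
[... 902 characters left out ...]
0/226', '26/215', '16/14', '16/14']
291 ['10/29', '23/241', '27/244', '27/244', '27/244', '27/244', '25/244', '21/230', '27/244', '28/244', '27/169', '15/15', '14/14']
293 ['6/25', '18/121', '18/123', '19/151', '20/184', '20/179', '21/211', '20/204', '23/221', '23/219', '20/140', '15/15', '15/15']
295 ['10/28', '9/31', '16/25', '13/33', '11/30', '11/30', '12/31', '13/30', '14/31', '16/45', '15/41', '16/14', '14/14']
w seen box [311  54  27  59 365] [328.   83.6]
  0.1 [ 306.2   53.    29.    60.2 1681.5] [320.4  82.8]
  0.104 [ 306.    52.2   29.5   61.  1736.1] [320.4  82.4]
  0.108 [ 305.8   51.2   30.    62.  1792.2] [320.3  82. ]
  0.115 [ 305.2   49.5   30.8   64.  1897.9] [320.2  81.2]
```

The pin's box in the side view matches the seated height (0.102–0.104 m) and it stands upright. I'll hand in.

```bash
python3 -c "
from station import finish_job
print(finish_job())"
```

```text
the job is handed in; nothing more can be done
None
```

I handed the job in at about 42 s of the 72 s allowed: all four caps are in the basket, the empty dish stands upright on the blue mat, the lid is shut, and the orange-handled pin is through both tabs with its collar on the lid's tab. The lamp was not touched. Two unlisted pin look-alikes (purple and brown) also toppled; the purple one was already down at 5.4 s with the arm nowhere near, and I did not time the brown one.

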